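# Store wheel spares in the hidden drawer of a spares case

### The job

Press the push-to-open button on the grey spares case so that the hidden drawer springs out, and lay every loose bearing flat in its left lane and every brake pad flat in its right lane (left and right as seen from the robot). Then push the drawer home until it latches, and last press the sprung lock lever down until it stays down. Leave the oil filter, the piston and the sprocket where they are.

Things in the scene. Friction and masses are not known exactly. Their poses are not given: they have to be found in the camera images.
- case: grey steel spares case standing fixed on the bench, 200 mm deep (x) x 250 mm wide (y) x 70 mm high. Origin: centre of its underside; its -x side faces the robot and is wholly covered by the blank front of a hidden drawer; y to the left as seen from the robot. On its top, 55 mm behind the front, stand the latch button (95 mm right of the middle) and the lock lever
- drawer (a joint): slide of the hidden drawer, m: about 0 latched shut, 0.15 fully open; grows as the drawer comes out along the case's -x. A spring always pushes it out (5 N shut, 2 N open), so it comes out by itself within about 2 s when the latch lets go and stays out. Pushed back, it must go right home until the latch snaps (up to about 12 N at the very end, a stop is 3 mm beyond 0), then it stays at about 0. The drawer has no handle
- drawer_front (a point): middle of the top edge of the drawer front's outer face; moves with the drawer. The front panel is 244 mm wide, 10 mm thick, from 4 to 60 mm above the bench; axes as the case's (x away from the robot, square to the panel)
- lane_left (a point): centre of the floor of the drawer's left (+y) lane, 8 mm above the bench; moves with the drawer, axes as the case's. The lane is 140 mm long (x) and 101 mm wide (y), between 37 mm high walls (4 to 5 mm thick; a small tab in mid-divider stands 12 mm higher); with the drawer open all of it lies in front of the case
- lane_right (a point): the same for the right (-y) lane; the two lanes share a 4 mm divider
- latch (a joint): travel of the round push-to-open latch button, m: 0 up, 0.010 fully down (1 N to start, 3 to 7 N to free the drawer). It frees the drawer at about 0.006 and springs back up when let go; it also dips by itself as the drawer is shut
- latch_top (a point): centre of the top of the button (28 mm diameter, 12 mm above the case top when up); pressed straight down
- lever (a joint): angle of the sprung lock lever, rad: 0 up (leaning up by 0.5 rad), pressed down it is caught by a hidden catch at about 0.5 (stop at 0.54) and stays there; there is no way to release it again. About 1 N at the start and 3 to 6 N at the pad at the end of travel. Pressed down while the drawer is open, its hook blocks the drawer from closing
- lever_pad (a point): centre of the top of the black press pad (26 mm in x, 34 mm in y) near the lever's free end. The hinge lies along the case's x, 65 mm left of its middle, 82 mm above the bench; the pad centre is 90 mm from it, towards case -y. Down, the pad's top is 89 mm above the bench, 25 mm right of the case's middle; up, 42 mm higher and 14 mm nearer the hinge: press between the two
- bearing_a: wheel bearing, a steel ring-shaped disc lying flat, 40 mm outer diameter, 16 mm high (its bore is closed by a plug), 60 to 130 g. Origin: centre of its underside, z up when right way up. It may be absent
- bearing_b: wheel bearing, a steel ring-shaped disc lying flat, 40 mm outer diameter, 16 mm high (its bore is closed by a plug), 60 to 130 g. Origin: centre of its underside, z up when right way up. It may be absent
- bearing_c: wheel bearing, a steel ring-shaped disc lying flat, 40 mm outer diameter, 16 mm high (its bore is closed by a plug), 60 to 130 g. Origin: centre of its underside, z up when right way up. It may be absent
- pad_a: brake pad, a flat dark steel back plate 56 x 34 x 4 mm with a black friction block 48 x 30 x 6 mm on top (10 mm high in all), 55 to 115 g. Origin: centre of its underside; x along its 56 mm length, y across its 34 mm width, z up. It may be absent
- pad_b: brake pad, a flat dark steel back plate 56 x 34 x 4 mm with a black friction block 48 x 30 x 6 mm on top (10 mm high in all), 55 to 115 g. Origin: centre of its underside; x along its 56 mm length, y across its 34 mm width, z up. It may be absent
- oil_filter: bystander: black oil filter can, 66 mm diameter, 66 mm high (with its rim 70), upright. Origin: centre of its underside
- piston: bystander: aluminium piston, 54 mm diameter, 48 mm high, upright. Origin: centre of its underside
- sprocket: bystander: chain sprocket lying flat, 136 mm diameter over the teeth, 6 mm thick. Origin: centre of its underside
Things that resemble listed ones, but are neither listed nor needed, are in the scene too. Leave any blue or yellow look-alike of the pad_a alone.

How it is judged:
By the outcome, as a careful person would: the job done as asked, in the order asked, and still so for the second after the job is handed in, with the robot touching nothing.
Of bearing_a, bearing_b, bearing_c, pad_a, pad_b only 3 to 5 are there at a start; the rules pass over those that are not, and their reading is None.
At some moment in a run one of bearing_a, bearing_b, bearing_c, pad_a, pad_b may be knocked a few centimetres aside while the robot is not near it.
Once in a run the grip may slacken for a moment while it holds something.
It also fails if it takes over 210 s, if anything falls off the work surface, if the arm or the gripper's body presses on something with over 40 N, if the wrist force passes 120 N, or if a joint passes its speed limit or range.

### The arm

A 6-joint arm with a two-finger parallel gripper is mounted at the origin on the work surface. World frame = base frame: x ahead of the robot, y to its left, z up, the work surface at z = 0. Lengths are in m, angles in rad, forces in N, time in s.
With the tool pointing down it reaches from about 0.375 to 0.9 m from the base axis. Payload 3.1 kg.
Tool frame: the origin (TCP) lies between the finger pads; the fingertips stand 22 mm ahead of it and the grasp point (between the pads) lies 3 mm ahead of it; z points along the fingers, y is the line along which they close (so a half turn about z gives the same grasp; the last joint's range is limited). The gripper opens to 87 mm and grips with 3 to 60 N. Pads are 19 mm wide; open, the fingers measure 117 mm over their backs; the gripper's body (75 mm by 190 mm) begins 51 mm behind the grasp point.
Start: joints at [-1.506, 0.527, 1.433, -0, 1.181, -0.178], TCP at [0.15, -0.607, 0.219] pointing down, gripper open.
Joint ranges: [-3.08, 3.08], [-0.75, 2.2], [0.22, 2.44], [-1.43, 4.57], [0, 2.65], [-2.85, 2.85]. Speed limits (rad/s): [2.79, 2.79, 3.14, 3.14, 3.14, 3.14].

### API

Orientations are given as a unit quaternion [x, y, z, w].
In Python, from rig import robot gives the robot as it stands.
- The arm moves only by the tool move_arm, never from a script. Its argument "series" is text: rows parted by semicolons, each of 6 numbers parted by spaces: the shift along the tool's x, y, z in mm, then the turn, a rotation vector about the tool's x, y, z in degrees. In form: dx dy dz ax ay az; .... A call has 1 to 8 rows; each row is the pose to reach, as a shift and turn from the pose commanded when the call began, along the tool's axes at that moment; what a row does not reach only later rows make up. A row lasts 1/12 s, in which the tool goes at most 41.7 mm and 7.16 degrees, less where a joint would pass 70% of its speed; a pose out of reach is approached as far as the arm can. A call with a gripper value outside its range is refused whole. "jaw" is the opening, from 0 (shut) to 1 (fully open), set as the call begins (left out, the last holds). The fingers move at their own pace and stop on an object; "newtons" is the grip in N (left out, the last holds). Time passes only in rows, so rows that repeat a pose let the fingers close. It gives the time, the measured TCP pose, the force, the opening and the grip force at its end, in the units of the state.
- robot.get_obs(): the state, without advancing time (a new reading comes with each control period).
- robot.camera(name): name is "scene" or "side" or "wrist"; returns a dict with "img" (420x560x3 uint8, red, green, blue), "mtx" (3x3 intrinsics, pixels), "distortion" ([k1, k2, p1, p2, k3] as OpenCV has them; the pictures are not rectified), "world_to_cam" (4x4, takes a point from world to camera coordinates). Camera axes: x right, y down, z forward; pixel columns grow to the right and rows downward; lengths in m; the calibration is good to about 2 mm. A picture is of the moment at which its call begins. There is no depth.
- robot.hand_in(): hands the job in; it is judged then, once.
Trained networks look in a picture, given as the dict that the camera call returned (one of the last four; its "shot" number tells which), for a name from the list of things; names that differ only in an ending like _2 or _b are one class to them, and where a whole thing is asked for, a point or a joint stands for the part that bears it (a point fixed in the world has none). Each returns a list of dicts, best first, with "p" (0 to 1); they miss things now and then, are a little off and sometimes report something else, mostly with a low value. They report only what shows in the picture. A call takes as long as a camera call. They do not tell look-alikes from the thing itself.
- robot.search_frame(picture, thing): "xyz" ([x, y, z] in m, in world coordinates, good to about 4 mm: the middle of the surface that is visible of it).
- robot.tip_of(picture, thing): "xyz" ([x, y, z] in m, in world coordinates, good to about 4 mm: a listed point, or the origin of a listed thing).
The state is a dict: "time": time; "q": joint angles; "joint_velocities": joint speeds; "joint_torque": joint torques, N m; "position": TCP position; "tool_rot": TCP orientation; "ft_force": force on the tool from outside, world axes, zero at the start; "moment": the same for the moment, N m; "grip_width": finger opening in m; "grip_force": force on a finger pad.
Only numpy, scipy, OpenCV 4.12 (cv2) and the standard library are available. Lean on these libraries where they do the work, as an engineer would, in place of code of your own. Each camera call takes 0.05 s, during which the arm holds its last target. There are 200 camera calls.

## Working session

There is one attempt and no reset: what is moved stays moved. The work goes in short steps, Python scripts to look and compute and a tool call to move; the robot and the scene stay as the last step left them, time stands still between calls to the robot, and variables do not carry over. Pictures are saved under pics/ and viewed, at most 14 in all, crops included, and the job is handed in when it is done.

Besides the shell and the picture viewer there is one more tool, called after "Call:" by a JSON object that holds its "api" and its "payload". move_arm: Moves the arm, as the interface text tells. Its arguments: {"type":"object","properties":{"series":{"type":"string"},"jaw":{"type":"number"},"newtons":{"type":"number"}},"required":["series"]}

```bash
ls; mkdir -p pics
cat > h.py <<'E'
from rig import robot
import numpy as np, cv2
from scipy.spatial.transform import Rotation as R
def shot(cam,name):
    c=robot.camera(cam); cv2.imwrite(f'pics/{name}.png',c['img'][:,:,::-1]); return c
def ray(c,u,v,z):
    p=cv2.undistortPoints(np.array([[[u,v]]],float),np.array(c['mtx']),np.array(c['distortion']))[0,0]
    T=np.array(c['world_to_cam']); Rm=T[:3,:3]; o=-Rm.T@T[:3,3]; d=Rm.T@np.array([p[0],p[1],1])
    return o+d*(z-o[2])/d[2]
def proj(c,P):
    T=np.array(c['world_to_cam']); r=cv2.Rodrigues(T[:3,:3])[0]
    return cv2.projectPoints(np.array(P,float).reshape(-1,1,3),r,T[:3,3],np.array(c['mtx']),np.array(c['distortion']))[0][:,0]
def find(c,n,f='tip_of'):
    for d in getattr(robot,f)(c,n)[:5]:
        if d['p']>.15: print(n,f,round(d['p'],2),np.round(d['xyz'],3),proj(c,d['xyz']).round().astype(int)[0])
def tool(P=None,yaw=None):
    "shift in tool mm to world TCP P"
    o=robot.get_obs(); r=R.from_quat(o['tool_rot'])
    print('t',round(o['time'],2),'pos',np.round(o['position'],4),'x',r.as_matrix()[:,0].round(3),'y',r.as_matrix()[:,1].round(3),'z',r.as_matrix()[:,2].round(3),'f',np.round(o['ft_force'],1),'w',round(o['grip_width'],4),'gf',round(o['grip_force'],1))
    if P is not None: print('shift',(r.inv().apply(np.array(P)-o['position'])*1000).round(1))
E
python3 - <<'E'
from h import *
tool()
for cam in ('scene','side'):
    c=shot(cam,cam+'0'); print(cam,'cam at',np.round(-c['world_to_cam'][:3,:3].T@c['world_to_cam'][:3,3],2))
    for n in ['case','drawer_front','latch_top','lever_pad','bearing_a','pad_a','oil_filter','piston','sprocket']: find(c,n)
E
```

```text
pics
t 0.0 pos [ 0.1502 -0.6059  0.2181] x [0.971 0.24  0.   ] y [ 0.24  -0.971 -0.002] z [-0.     0.002 -1.   ] f [ 0.8 -0.   0.9] w 0.0873 gf 0.0
scene cam at [ 1.16 -0.36  0.98]
case tip_of 0.77 [ 0.703  0.012 -0.002] [303 272]
drawer_front tip_of 0.7 [0.591 0.006 0.056] [280 232]
latch_top tip_of 0.48 [ 0.665 -0.079  0.088] [267 259]
lever_pad tip_of 0.62 [ 0.66  -0.002  0.135] [292 234]
bearing_a tip_of 0.69 [0.438 0.265 0.003] [321 177]
bearing_a tip_of 0.69 [ 0.44  -0.282 -0.001] [166 251]
bearing_a tip_of 0.66 [0.468 0.377 0.001] [353 170]
bearing_a tip_of 0.43 [ 0.543 -0.257  0.   ] [189 273]
pad_a tip_of 0.73 [ 0.616  0.225 -0.005] [345 219]
pad_a tip_of 0.55 [ 0.541 -0.257  0.001] [188 273]
pad_a tip_of 0.53 [ 0.428  0.175 -0.003] [297 186]
pad_a tip_of 0.42 [0.535 0.287 0.001] [344 193]
oil_filter tip_of 0.81 [ 0.437 -0.383  0.002] [132 265]
oil_filter tip_of 0.59 [ 0.531  0.287 -0.001] [344 193]
piston tip_of 0.92 [0.632 0.33  0.004] [375 207]
sprocket tip_of 0.85 [ 0.67  -0.367 -0.001] [171 331]
side cam at [0.54 0.76 0.64]
case tip_of 0.71 [0.702 0.014 0.001] [230 245]
drawer_front tip_of 0.94 [0.585 0.002 0.059] [278 224]
drawer_front tip_of 0.44 [ 0.668 -0.364 -0.001] [258 170]
lever_pad tip_of 0.73 [ 0.653 -0.001  0.131] [248 198]
bearing_a tip_of 0.81 [ 0.469  0.376 -0.   ] [335 385]
bearing_a tip_of 0.81 [ 0.439  0.264 -0.001] [346 333]
bearing_a tip_of 0.44 [ 0.436 -0.283 -0.001] [331 184]
pad_a tip_of 0.9 [ 0.615  0.222 -0.   ] [258 313]
pad_a tip_of 0.66 [0.535 0.284 0.   ] [297 340]
pad_a tip_of 0.56 [ 0.43   0.172 -0.005] [347 298]
pad_a tip_of 0.52 [ 0.54  -0.261 -0.003] [297 188]
oil_filter tip_of 0.58 [ 0.438 -0.38  -0.003] [328 169]
piston tip_of 0.92 [ 0.637  0.33  -0.002] [241 359]
sprocket tip_of 0.66 [ 0.669 -0.368  0.   ] [258 169]
```

Run:
```python
import cv2
a=cv2.imread('pics/scene0.png')[120:360,90:420]; cv2.imwrite('pics/scene0c.png',cv2.resize(a,None,fx=2.4,fy=2.4,interpolation=cv2.INTER_CUBIC))
a=cv2.imread('pics/side0.png')[140:420,180:400]; cv2.imwrite('pics/side0c.png',cv2.resize(a,None,fx=2.1,fy=2.1,interpolation=cv2.INTER_CUBIC))
```

```text
(no output)
```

View pics/scene0c.png

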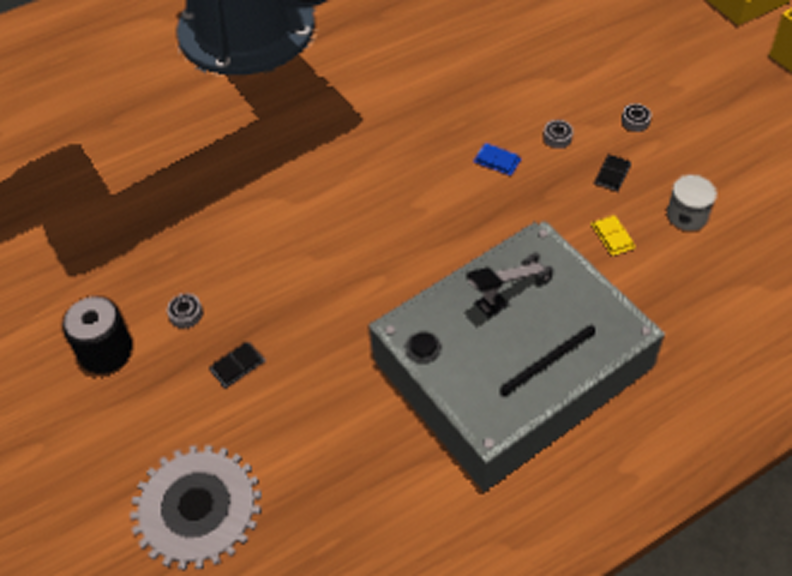

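View pics/side0c.png

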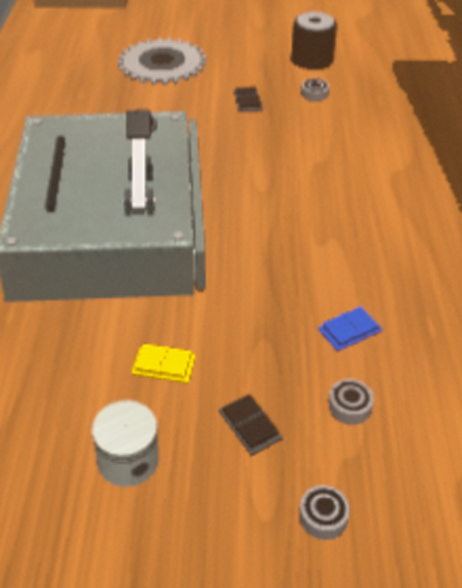

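The bearings are at about scene crop (185,310), (558,133) and (636,116). The dark pads are at (237,364) and (613,172). The blue pad (497,158) and yellow pad (613,235) are look-alikes, so I leave them alone. The button is at (423,347) and the lever pad at (484,278). Next I measure the case yaw and the pad angles.

Run:
```python
from h import *
c=robot.camera('scene')
P=[ray(c,90+u/2.4,120+v/2.4,.07) for u,v in [(545,223),(372,328),(483,460),(662,335)]]
for p in P: print(p.round(4))
print('centre',np.mean(P,0).round(4),'yaws',[np.degrees(np.arctan2(d[1],d[0])).round(1) for d in (P[2]-P[1],P[3]-P[0],-(P[0]-P[1])[[1,0,2]]*[-1,1,1],)], np.linalg.norm(P[2]-P[1]),np.linalg.norm(P[0]-P[1]))
print('latch',ray(c,90+423/2.4,120+345/2.4,.082).round(4),'pad',ray(c,90+484/2.4,120+278/2.4,.131).round(4))
# pads: dark blob minAreaRect in a metric warp of bench plane z=.01
s=robot.camera('side')
for cam,cc in (('scene',c),('side',s)):
  for nm,(x,y) in {'padR':(.541,-.259),'padL':(.535,.286)}.items():
    g=np.mgrid[-60:60,-60:60]/1000.
    pts=np.stack([x+g[0],y+g[1],np.full(g[0].shape,.007)],-1)
    m=proj(cc,pts).reshape(120,120,2).astype(np.float32)
    w=cv2.remap(cc['img'],m[...,0],m[...,1],cv2.INTER_LINEAR)
    b=(w.max(2)<75).astype(np.uint8)
    k,l,st,_=cv2.connectedComponentsWithStats(b); i=1+np.argmax(st[1:,4])
    rr=cv2.minAreaRect(np.argwhere(l==i).astype(np.float32)); bx=cv2.boxPoints(rr); e=max((bx[1]-bx[0],bx[2]-bx[1]),key=np.linalg.norm)
    print(cam,nm,'ctr',x+(rr[0][0]-60)/1000,y+(rr[0][1]-60)/1000,'size',np.round(rr[1],0),'yaw of length',np.degrees(np.arctan2(e[1],e[0])).round(1)%180)
```

```text
[0.5975 0.1279 0.07  ]
[ 0.6177 -0.118   0.07  ]
[ 0.8118 -0.1008  0.07  ]
[0.7924 0.1452 0.07  ]
centre [0.7048 0.0136 0.07  ] yaws [np.float64(5.1), np.float64(5.0), np.float64(4.7)] 0.19481082988287482 0.24675520224832206
latch [ 0.672  -0.0857  0.082 ] pad [ 0.6616 -0.0032  0.131 ]
scene padR ctr 0.5402040557861328 -0.25712567138671877 size [36. 54.] yaw of length 99.0
scene padL ctr 0.5343846130371094 0.2884230690002441 size [33. 58.] yaw of length 123.7Traceback (most recent call last):
  File "<stdin>", line 16, in <module>
    return _wrapfunc(a, 'argmax', axis=axis, out=out, **kwds)
    return bound(*args, **kwds)
ValueError: attempt to get argmax of an empty sequence
```

Call:
{"api": "move_arm", "payload": {"series": "280 -170 0 0 0 0;280 -170 0 0 0 0;280 -170 0 0 0 0;280 -170 0 0 0 0;280 -170 0 0 0 0;280 -170 0 0 0 0;280 -170 0 0 0 0;280 -170 0 0 0 0", "jaw": 0, "newtons": 20}}

```text
time: 1.77
position: [0.3827, -0.3722, 0.2193]
tool_rot: [0.993, 0.121, 0.0, -0.0]
ft_force: [0.1, 0.0, 0.1]
grip_width: 0.0415
grip_force: 0.0
```

Call:
{"api": "move_arm", "payload": {"series": "280 -170 0 0 0 0;280 -170 0 0 0 0;280 -170 0 0 0 0;280 -170 0 0 0 0;280 -170 0 0 0 0;280 -170 0 0 0 0;280 -170 0 0 0 0;280 -170 0 0 0 0"}}

```text
time: 2.43
position: [0.6139, -0.1396, 0.2192]
tool_rot: [0.993, 0.122, 0.0, -0.0]
ft_force: [0.7, -0.5, 0.1]
grip_width: 0.0006
grip_force: 0.0
```

Call:
{"api": "move_arm", "payload": {"series": "68 -42 0 0 0 4;68 -42 0 0 0 9;68 -42 0 0 0 9;68 -42 0 0 0 9"}}

```text
time: 2.77
position: [0.6689, -0.0829, 0.2186]
tool_rot: [0.999, 0.045, -0.0, 0.0]
ft_force: [-0.4, 0.1, -0.8]
grip_width: 0.0003
grip_force: 0.0
```

Run:
```python
from h import *
tool([.668,-.085,.11])
c=shot('wrist','w1')
find(c,'latch_top');find(c,'lever_pad')
```

```text
t 2.77 pos [ 0.6689 -0.0829  0.2186] x [ 0.996  0.09  -0.   ] y [ 0.09  -0.996  0.   ] z [-0. -0. -1.] f [-0.4  0.1 -0.8] w 0.0003 gf 0.0
shift [ -1.1   2.  108.6]
latch_top tip_of 0.94 [ 0.663 -0.088  0.08 ] [290 199]
lever_pad tip_of 0.9 [0.661 0.003 0.13 ] [180 210]
```

Call:
{"api": "move_arm", "payload": {"series": "-3 3 40 0 0 0;-3 3 80 0 0 0;-3 3 108 0 0 0;-3 3 114 0 0 0;-3 3 119 0 0 0;-3 3 123 0 0 0;-3 3 123 0 0 0;-3 3 123 0 0 0"}}

```text
time: 3.58
position: [0.6666, -0.0888, 0.0981]
tool_rot: [0.999, 0.043, 0.002, 0.001]
ft_force: [-0.4, -0.2, 0.9]
grip_width: 0.0003
grip_force: 0.0
```

Call:
{"api": "move_arm", "payload": {"series": "0 0 -40 0 0 0;0 0 -80 0 0 0;0 0 -120 0 0 0;0 0 -120 0 0 0;0 0 -120 0 0 0;0 0 -120 0 0 0;0 0 -120 0 0 0;0 0 -120 0 0 0"}}

```text
time: 4.25
position: [0.6642, -0.0877, 0.2146]
tool_rot: [0.999, 0.043, -0.001, -0.001]
ft_force: [1.0, 0.5, 0.8]
grip_width: 0.0006
grip_force: 0.0
```

Run:
```python
from h import *
tool()
for cam in ('scene','side'):
    c=shot(cam,cam+'1')
    for n in ['drawer_front','lane_left','lane_right','bearing_a','pad_a']: find(c,n)
```

```text
t 4.25 pos [ 0.6642 -0.0877  0.2146] x [ 0.996  0.086 -0.003] y [ 0.086 -0.996 -0.001] z [-0.003  0.001 -1.   ] f [1.  0.5 0.8] w 0.0006 gf 0.0
drawer_front tip_of 0.76 [0.59  0.004 0.06 ] [279 232]
bearing_a tip_of 0.64 [ 0.439 -0.28   0.   ] [166 250]
bearing_a tip_of 0.61 [0.441 0.262 0.006] [321 177]
bearing_a tip_of 0.55 [ 0.472  0.374 -0.003] [353 171]
pad_a tip_of 0.78 [ 0.541 -0.257  0.   ] [189 273]
pad_a tip_of 0.6 [ 0.616  0.224 -0.002] [344 219]
pad_a tip_of 0.51 [ 0.473  0.374 -0.002] [353 172]
pad_a tip_of 0.49 [ 0.534  0.286 -0.002] [344 193]
pad_a tip_of 0.22 [ 0.702  0.013 -0.001] [303 272]
drawer_front tip_of 0.64 [0.591 0.002 0.061] [275 224]
bearing_a tip_of 0.9 [ 0.441  0.267 -0.001] [345 334]
bearing_a tip_of 0.69 [ 0.468  0.376 -0.   ] [335 385]
bearing_a tip_of 0.53 [ 0.435 -0.281  0.002] [332 184]
pad_a tip_of 0.96 [ 0.532  0.284 -0.   ] [298 340]
pad_a tip_of 0.71 [ 0.612  0.223 -0.002] [260 314]
pad_a tip_of 0.7 [ 0.539 -0.258 -0.001] [297 188]
pad_a tip_of 0.68 [ 0.428  0.174 -0.007] [347 300]
pad_a tip_of 0.29 [ 0.653 -0.002  0.131] [248 198]
```

Call:
{"api": "move_arm", "payload": {"series": "0 0 40 0 0 0;0 0 80 0 0 0;0 0 115 0 0 0;0 0 120 0 0 0;0 0 123 0 0 0;0 0 125 0 0 0;0 0 125 0 0 0;0 0 125 0 0 0"}}

```text
time: 5.52
position: [0.6672, -0.0886, 0.0937]
tool_rot: [0.999, 0.043, 0.002, 0.001]
ft_force: [-0.0, -0.3, 0.6]
grip_width: 0.0003
grip_force: 0.0
```

Call:
{"api": "move_arm", "payload": {"series": "0 0 1 0 0 0;0 0 2 0 0 0;0 0 2 0 0 0"}}

```text
time: 5.77
position: [0.6657, -0.0882, 0.0899]
tool_rot: [0.999, 0.043, 0.001, 0.0]
ft_force: [-0.9, 0.5, -0.4]
grip_width: 0.0006
grip_force: 0.0
```

Run:
```python
from h import *
tool()
c=shot('side','side2')
for n in ['drawer_front','lane_left']: find(c,n)
```

```text
t 5.77 pos [ 0.6657 -0.0882  0.0899] x [0.996 0.086 0.001] y [ 0.086 -0.996  0.001] z [ 0.001 -0.    -1.   ] f [-0.9  0.5 -0.4] w 0.0006 gf 0.0
drawer_front tip_of 0.73 [0.59  0.002 0.058] [276 225]
```

Run:
```python
from h import *
c=robot.camera('side'); a=c['img'][120:320,180:380]; a=cv2.resize(a,None,fx=2.4,fy=2.4)
c=robot.camera('scene'); b=c['img'][150:350,200:400]; b=cv2.resize(b,None,fx=1.5*1.6,fy=2.4)
cv2.imwrite('pics/press.png',np.hstack([a,b])[:,:,::-1][:, :].copy()) if 0 else cv2.imwrite('pics/press.png',cv2.resize(np.hstack([a,b]),(800,400))[:,:,::-1])
```

```text
(no output)
```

View pics/press.png

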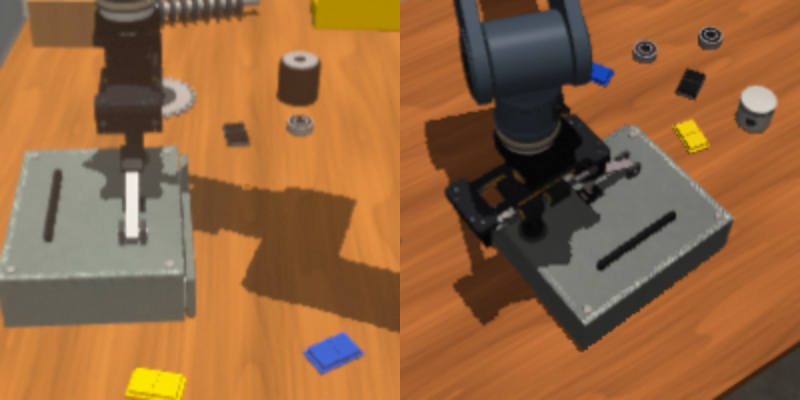

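Call:
{"api": "move_arm", "payload": {"series": "0 0 1 0 0 0;0 0 2 0 0 0;0 0 3 0 0 0;0 0 3 0 0 0"}}

```text
time: 6.35
position: [0.665, -0.088, 0.0856]
tool_rot: [0.999, 0.043, -0.0, -0.0]
ft_force: [-0.2, -0.1, 0.2]
grip_width: 0.0004
grip_force: 0.0
```

Run:
```python
from h import *
tool()
c=robot.camera('scene'); o=robot.get_obs()
P=np.array(o['position'])
print(proj(c,[P,P-[0,0,.022],[.668,-.085,.07]]).round(1))
a=c['img'][210:290,230:310]; cv2.imwrite('pics/pr2.png',cv2.resize(a,None,fx=6,fy=6,interpolation=cv2.INTER_CUBIC)[:,:,::-1])
find(c,'drawer_front')
```

```text
t 6.35 pos [ 0.665  -0.088   0.0856] x [ 0.996  0.086 -0.001] y [ 0.086 -0.996 -0.   ] z [-0.001  0.    -1.   ] f [-0.2 -0.1  0.2] w 0.0004 gf 0.0
[[264.  261.4]
 [264.2 266. ]
 [265.7 265. ]]
drawer_front tip_of 0.25 [ 0.659 -0.003  0.136] [291 234]
```

View pics/pr2.png

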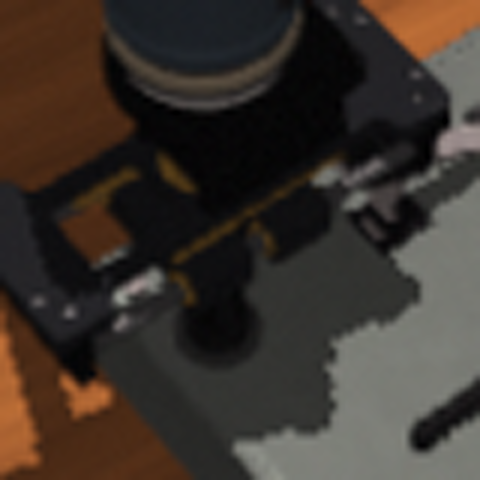

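Run:
```python
from h import *
c=shot('wrist','w2'); tool()
P=np.array(robot.get_obs()['position']); print(proj(c,[P,P-[0,0,.022],[.666,-.0865,.082]]).round(1))
s=robot.camera('side'); print(proj(s,[P,P-[0,0,.022]]).round(1)); find(s,'drawer_front'); find(s,'lever_pad')
```

```text
t 6.5 pos [ 0.6653 -0.0881  0.086 ] x [ 0.996  0.086 -0.   ] y [ 0.086 -0.996 -0.   ] z [-0.  0. -1.] f [-0.6  0.4 -0.7] w 0.0002 gf 0.0
[[286.  258.7]
 [285.9 242.5]
 [283.3 254.1]]
[[247.9 193.8]
 [248.3 200.9]]
drawer_front tip_of 0.78 [0.589 0.002 0.06 ] [276 224]
lever_pad tip_of 0.62 [ 0.655 -0.003  0.133] [247 197]
```

View pics/w2.png

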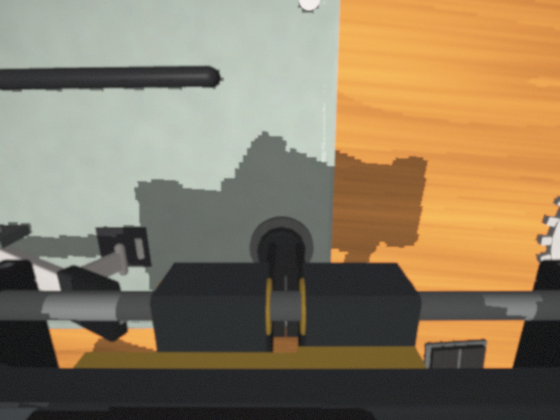

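Call:
{"api": "move_arm", "payload": {"series": "0 0 -40 0 0 0;0 0 -70 0 0 0;0 0 -70 0 0 0"}}

```text
time: 6.9
position: [0.6699, -0.0893, 0.1628]
tool_rot: [0.999, 0.043, 0.006, 0.002]
ft_force: [0.5, -0.6, 1.4]
grip_width: 0.0007
grip_force: 0.0
```

Run:
```python
from h import *
print(np.round(robot.get_obs()['q'],2)); tool([.666,-.0865,.09])
c=robot.camera('wrist'); find(c,'latch_top'); find(c,'lever_pad'); s=robot.camera('side'); find(s,'drawer_front')
cv2.imwrite('pics/w3.png',c['img'][:,:,::-1])
```

```text
[-0.3   0.65  1.36  0.    1.12  1.19]
t 6.9 pos [ 0.6699 -0.0893  0.1628] x [0.996 0.086 0.012] y [ 0.086 -0.996  0.005] z [ 0.013 -0.004 -1.   ] f [ 0.5 -0.6  1.4] w 0.0007 gf 0.0
shift [-4.5 -3.5 72.8]
latch_top tip_of 0.97 [ 0.664 -0.084  0.077] [278 218]
lever_pad tip_of 0.78 [ 0.656 -0.     0.133] [146 247]
drawer_front tip_of 0.61 [ 0.591 -0.001  0.059] [275 224]
```

View pics/w3.png

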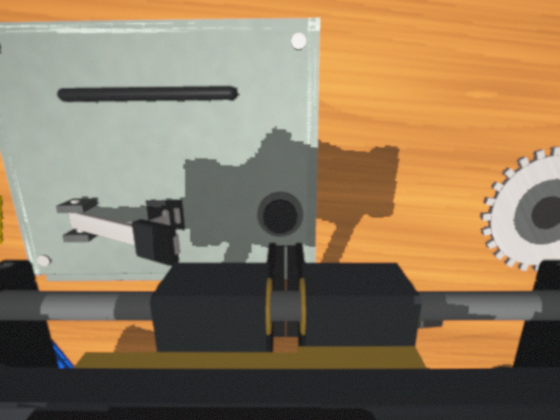

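Run:
```python
from h import *
c=robot.camera('wrist'); tool()
T=c['world_to_cam']; o=robot.get_obs(); P=np.array(o['position']); z=R.from_quat(o['tool_rot']).as_matrix()[:,2]
for p in (P,P+.022*z,[.666,-.0865,.082]): print((T@np.r_[p,1]).round(4), proj(c,p).round(1))
print(c['mtx'])
```

```text
t 7.2 pos [ 0.6641 -0.0877  0.1544] x [ 0.996  0.086 -0.003] y [ 0.086 -0.996 -0.001] z [-0.003  0.001 -1.   ] f [0.4 0.2 0.2] w 0.0004 gf 0.0
[4.000e-04 2.930e-02 1.816e-01 1.000e+00] [[286.  258.6]]
[4.000e-04 2.280e-02 2.026e-01 1.000e+00] [[285.9 242.4]]
[-6.000e-04  5.600e-03  2.501e-01  1.000e+00] [[284.4 212.9]]
[[328.83547685   0.         285.26925332]
 [  0.         328.83547685 205.52289177]
 [  0.           0.           1.        ]]
```

Call:
{"api": "move_arm", "payload": {"series": "1 -2 0 0 0 -7;1 -2 0 0 0 -14;1 -2 0 0 0 -21;1 -2 0 0 0 -28;1 -2 0 0 0 -35;1 -2 0 0 0 -42;1 -2 0 0 0 -49;1 -2 0 0 0 -55"}}

```text
time: 7.87
position: [0.6652, -0.0858, 0.1544]
tool_rot: [0.865, 0.502, -0.001, -0.001]
ft_force: [0.2, 0.7, -0.7]
grip_width: 0.0005
grip_force: 0.0
```

Call:
{"api": "move_arm", "payload": {"series": "0 0 0 0 0 -7;0 0 0 0 0 -14;0 0 0 0 0 -21;0 0 0 0 0 -28;0 0 20 0 0 -35;0 0 50 0 0 -35;0 0 60 0 0 -35;0 0 60 0 0 -35"}}

```text
time: 8.53
position: [0.6626, -0.0851, 0.0915]
tool_rot: [0.676, 0.737, -0.002, -0.004]
ft_force: [0.0, 0.5, -0.7]
grip_width: 0.0003
grip_force: 0.0
```

Call:
{"api": "move_arm", "payload": {"series": "0 0 2 0 0 0;0 0 4 0 0 0;0 0 6 0 0 0;0 0 6 0 0 0"}}

```text
time: 8.87
position: [0.6667, -0.0862, 0.0909]
tool_rot: [0.676, 0.737, 0.0, 0.001]
ft_force: [0.0, -0.3, -0.6]
grip_width: 0.0009
grip_force: 0.0
```

Call:
{"api": "move_arm", "payload": {"series": "0 0 2 0 0 0;0 0 4 0 0 0;0 0 6 0 0 0;0 0 6 0 0 0"}}

```text
time: 9.2
position: [0.6658, -0.086, 0.0837]
tool_rot: [0.676, 0.737, -0.0, -0.0]
ft_force: [-0.7, -0.4, -0.6]
grip_width: 0.0001
grip_force: 0.0
```

Call:
{"api": "move_arm", "payload": {"series": "0 0 2 0 0 0;0 0 4 0 0 0;0 0 6 0 0 0;0 0 6 0 0 0"}}

```text
time: 9.53
position: [0.6661, -0.0861, 0.0778]
tool_rot: [0.676, 0.737, -0.0, -0.0]
ft_force: [-0.6, -0.1, -0.5]
grip_width: 0.0004
grip_force: 0.0
```

Run:
```python
from h import *
tool(); s=robot.camera('side'); find(s,'drawer_front'); c=robot.camera('wrist')
a=cv2.resize(c['img'],(440,330)); b=cv2.resize(s['img'][130:290,200:360],(330,330))
cv2.imwrite('pics/m.png',np.hstack([a,b])[:,:,::-1])
```

```text
t 9.53 pos [ 0.6661 -0.0861  0.0778] x [-0.086  0.996  0.   ] y [ 0.996  0.086 -0.   ] z [-0.  0. -1.] f [-0.6 -0.1 -0.5] w 0.0004 gf 0.0
drawer_front tip_of 0.89 [0.589 0.003 0.061] [276 224]
```

View pics/m.png

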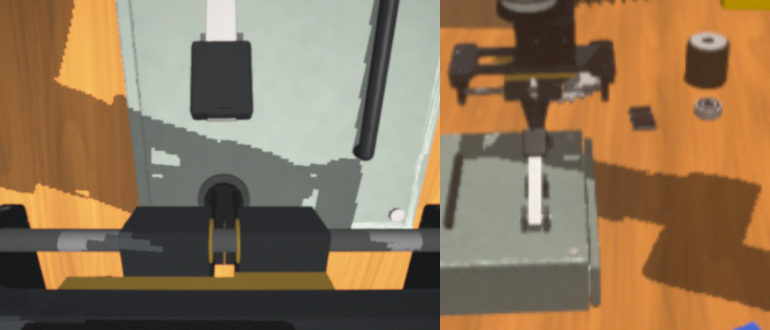

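Call:
{"api": "move_arm", "payload": {"series": "0 0 1 0 0 0;0 0 2 0 0 0;0 0 3 0 0 0;0 0 3 0 0 0"}}

```text
time: 10.02
position: [0.6661, -0.086, 0.0749]
tool_rot: [0.676, 0.737, 0.0, 0.0]
ft_force: [0.4, 0.3, 0.1]
grip_width: 0.0007
grip_force: 0.3
```

Call:
{"api": "move_arm", "payload": {"series": "0 0 1 0 0 0;0 0 2 0 0 0;0 0 3 0 0 0;0 0 3 0 0 0"}}

```text
time: 10.35
position: [0.6662, -0.086, 0.0718]
tool_rot: [0.676, 0.737, 0.0, -0.0]
ft_force: [0.6, 0.8, 1.2]
grip_width: 0.0005
grip_force: 0.8
```

Run:
```python
from h import *
tool(); s=robot.camera('side'); find(s,'drawer_front')
```

```text
t 10.35 pos [ 0.6662 -0.086   0.0718] x [-0.086  0.996  0.   ] y [0.996 0.086 0.   ] z [ 0.  0. -1.] f [0.6 0.8 1.2] w 0.0005 gf 0.8
drawer_front tip_of 0.85 [ 0.548 -0.002  0.06 ] [293 224]
```

Call:
{"api": "move_arm", "payload": {"series": "0 0 -40 0 0 0;0 0 -80 0 0 0;0 0 -120 0 0 0;0 0 -130 0 0 0;0 0 -130 0 0 0;0 0 -130 0 0 0;0 0 -130 0 0 0;0 0 -130 0 0 0", "jaw": 0.7}}

```text
time: 11.12
position: [0.6644, -0.0856, 0.1992]
tool_rot: [0.676, 0.737, -0.001, -0.002]
ft_force: [0.2, -0.3, 0.1]
grip_width: 0.0459
grip_force: 0.0
```

Run:
```python
from h import *
tool()
for cam in ('side','scene','wrist'):
    c=shot(cam,cam+'3'); print(cam)
    for n in ['drawer_front','lane_left','lane_right','latch_top']: find(c,n)
    if cam!='wrist':
        for n in ['bearing_a','pad_a']: find(c,n)
```

```text
t 11.12 pos [ 0.6644 -0.0856  0.1992] x [-0.086  0.996  0.002] y [ 0.996  0.086 -0.005] z [-0.005  0.001 -1.   ] f [ 0.2 -0.3  0.1] w 0.0459 gf 0.0
side
drawer_front tip_of 0.95 [ 0.439 -0.011  0.057] [338 223]
lane_left tip_of 0.96 [0.516 0.049 0.006] [306 255]
lane_left tip_of 0.49 [ 0.669 -0.364  0.001] [258 169]
lane_right tip_of 0.69 [ 0.53  -0.056  0.01 ] [300 227]
bearing_a tip_of 0.77 [ 0.442  0.267 -0.002] [345 335]
bearing_a tip_of 0.63 [ 0.438 -0.282 -0.001] [330 184]
bearing_a tip_of 0.56 [0.468 0.378 0.001] [335 386]
pad_a tip_of 0.92 [ 0.534  0.288 -0.002] [297 342]
pad_a tip_of 0.67 [ 0.43   0.173 -0.001] [347 298]
pad_a tip_of 0.64 [ 0.529 -0.056  0.008] [301 227]
pad_a tip_of 0.63 [ 0.615  0.221 -0.001] [258 313]
pad_a tip_of 0.54 [ 0.54  -0.266 -0.005] [297 188]
scene
drawer_front tip_of 0.66 [ 0.437 -0.01   0.057] [247 199]
lane_left tip_of 0.73 [0.522 0.05  0.006] [279 220]
lane_right tip_of 0.68 [ 0.53  -0.056  0.013] [250 236]
lane_right tip_of 0.43 [0.634 0.331 0.002] [376 207]
latch_top tip_of 0.46 [ 0.662 -0.078  0.083] [267 259]
latch_top tip_of 0.43 [ 0.44  -0.38   0.003] [133 266]
bearing_a tip_of 0.67 [ 0.468  0.375 -0.002] [353 171]
bearing_a tip_of 0.62 [0.438 0.264 0.001] [321 177]
bearing_a tip_of 0.52 [ 0.44  -0.277 -0.   ] [168 250]
pad_a tip_of 0.68 [ 0.542 -0.26  -0.001] [188 274]
pad_a tip_of 0.62 [0.529 0.285 0.   ] [343 192]
pad_a tip_of 0.6 [ 0.613  0.223 -0.002] [344 218]
pad_a tip_of 0.6 [ 0.431  0.177 -0.001] [298 186]
wrist
drawer_front tip_of 0.94 [ 0.437 -0.012  0.057] [37 91]
lane_left tip_of 0.67 [0.517 0.049 0.009] [146  35]
lane_right tip_of 0.58 [ 0.527 -0.057  0.005] [160 143]
latch_top tip_of 0.83 [ 0.663 -0.088  0.08 ] [281 200]
```

View pics/wrist3.png

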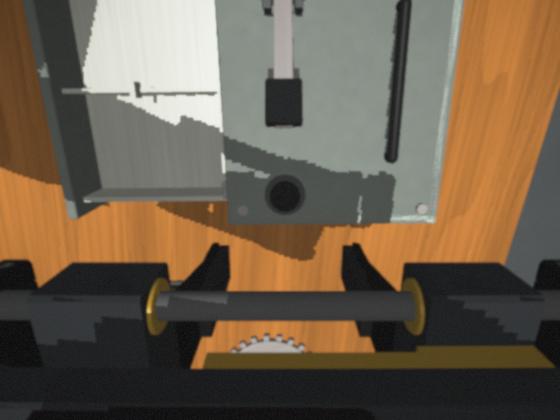

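The drawer is open. Both the contact and the finger image show the tips at about the reported TCP height, not 22 mm ahead of it. I allow for that and go to the right bearing first.

Call:
{"api": "move_arm", "payload": {"series": "-175 -242 0 0 0 0;-175 -242 0 0 0 0;-175 -242 0 0 0 0;-175 -242 0 0 0 0;-175 -242 0 0 0 0;-175 -242 0 0 0 0;-175 -242 0 0 0 0;-175 -242 60 0 0 0", "jaw": 0.7}}

```text
time: 12.73
position: [0.4421, -0.2879, 0.1669]
tool_rot: [0.678, 0.735, -0.002, 0.009]
ft_force: [1.1, -0.4, -1.0]
grip_width: 0.061
grip_force: 0.0
```

Call:
{"api": "move_arm", "payload": {"series": "0 0 20 0 0 0;0 0 30 0 0 0;0 0 30 0 0 0;0 0 30 0 0 0"}}

```text
time: 13.07
position: [0.4421, -0.2797, 0.1308]
tool_rot: [0.676, 0.737, 0.0, -0.0]
ft_force: [0.7, 0.1, 0.3]
grip_width: 0.0606
grip_force: 0.0
```

Run:
```python
from h import *
c=shot('wrist','w5'); tool([.438,-.281,.01]); find(c,'bearing_a'); find(c,'oil_filter')
P=np.array(robot.get_obs()['position']); print(proj(c,P).round(1))
```

```text
t 13.12 pos [ 0.4427 -0.28    0.1315] x [-0.087  0.996 -0.001] y [0.996 0.087 0.001] z [ 0.001 -0.001 -1.   ] f [ 0.7 -0.3  0.6] w 0.0609 gf 0.0
shift [ -0.5  -5.  121.4]
bearing_a tip_of 0.73 [ 0.44  -0.28   0.002] [283 196]
bearing_a tip_of 0.29 [ 0.533 -0.259  0.   ] [386 182]
oil_filter tip_of 0.79 [ 0.437 -0.387  0.004] [271 297]
[[287.1 261.5]]
```

View pics/w5.png

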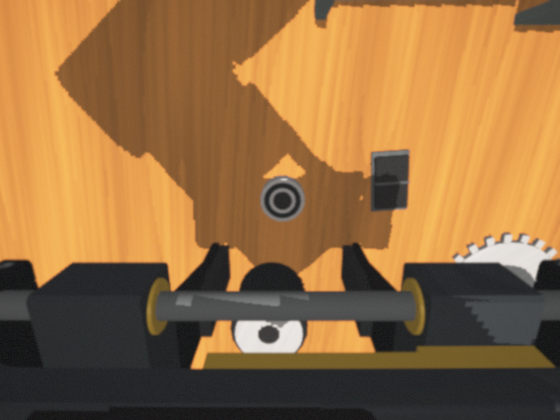

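Call:
{"api": "move_arm", "payload": {"series": "0 -4 40 0 0 0;0 -4 80 0 0 0;0 -4 105 0 0 0;0 -4 105 0 0 0;0 -4 105 0 0 0;0 -4 105 0 0 0"}}

```text
time: 13.72
position: [0.439, -0.2809, 0.0273]
tool_rot: [0.676, 0.737, -0.0, 0.002]
ft_force: [0.8, -0.1, -0.3]
grip_width: 0.061
grip_force: 0.0
```

Call:
{"api": "move_arm", "payload": {"series": "0 0 4 0 0 0;0 0 8 0 0 0;0 0 8 0 0 0;0 0 8 0 0 0"}}

```text
time: 14.05
position: [0.4379, -0.2803, 0.0183]
tool_rot: [0.676, 0.737, -0.0, 0.001]
ft_force: [0.4, -0.1, 0.3]
grip_width: 0.0608
grip_force: 0.0
```

Call:
{"api": "move_arm", "payload": {"series": "0 0 3 0 0 0;0 0 6 0 0 0;0 0 6 0 0 0;0 0 6 0 0 0"}}

```text
time: 14.38
position: [0.4375, -0.2799, 0.0114]
tool_rot: [0.676, 0.737, 0.0, -0.0]
ft_force: [-0.1, 0.0, 0.6]
grip_width: 0.0608
grip_force: 0.0
```

Run:
```python
from h import *
c=shot('wrist','w6'); tool(); find(c,'bearing_a')
```

```text
t 14.43 pos [ 0.4375 -0.2799  0.0114] x [-0.086  0.996  0.   ] y [ 0.996  0.086 -0.   ] z [-0.  0. -1.] f [-0.2 -0.   0.8] w 0.0607 gf 0.0
bearing_a tip_of 0.61 [ 0.443 -0.283  0.003] [294 259]
```

View pics/w6.png

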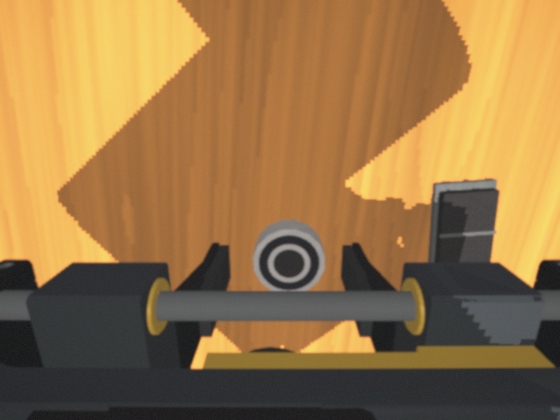

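Call:
{"api": "move_arm", "payload": {"series": "0 1 4 0 0 0;0 1 8 0 0 0;0 1 11 0 0 0;0 1 11 0 0 0;0 1 11 0 0 0"}}

```text
time: 14.9
position: [0.4384, -0.2797, 0.0002]
tool_rot: [0.676, 0.737, 0.0, -0.0]
ft_force: [0.3, 0.4, 0.1]
grip_width: 0.0608
grip_force: 0.0
```

Call:
{"api": "move_arm", "payload": {"series": "0 0 0 0 0 0;0 0 0 0 0 0;0 0 0 0 0 0;0 0 0 0 0 0;0 0 0 0 0 0;0 0 0 0 0 0;0 0 0 0 0 0;0 0 0 0 0 0", "jaw": 0.2, "newtons": 25}}

```text
time: 15.57
position: [0.4387, -0.28, 0.0008]
tool_rot: [0.676, 0.737, 0.0, 0.0]
ft_force: [0.3, 0.8, 0.5]
grip_width: 0.039
grip_force: 25.0
```

Call:
{"api": "move_arm", "payload": {"series": "0 0 -30 0 0 0;0 0 -70 0 0 0;0 0 -110 0 0 0;0 0 -110 0 0 0"}}

```text
time: 15.9
position: [0.4419, -0.2829, 0.1167]
tool_rot: [0.676, 0.737, -0.0, 0.006]
ft_force: [0.4, -0.3, -1.1]
grip_width: 0.0389
grip_force: 25.0
```

Run:
```python
from h import *
tool(); tool([.5605,.057,.13])
```

```text
t 15.9 pos [ 0.4419 -0.2829  0.1167] x [-0.086  0.996 -0.01 ] y [0.996 0.086 0.008] z [ 0.009 -0.009 -1.   ] f [ 0.4 -0.3 -1.1] w 0.0389 gf 25.0
t 15.9 pos [ 0.4419 -0.2829  0.1167] x [-0.086  0.996 -0.01 ] y [0.996 0.086 0.008] z [ 0.009 -0.009 -1.   ] f [ 0.4 -0.3 -1.1] w 0.0389 gf 25.0
shift [328.3 147.5 -15.2]
```

Call:
{"api": "move_arm", "payload": {"series": "40 19 0 0 0 7;80 38 0 0 0 14;120 57 0 0 0 21;160 76 0 0 0 28;200 95 0 0 0 35;240 114 0 0 0 42;280 133 0 0 0 49;320 151 0 0 0 56"}}

```text
time: 16.57
position: [0.5427, 0.0008, 0.11]
tool_rot: [0.929, 0.371, -0.0, -0.0]
ft_force: [0.7, -0.9, -1.5]
grip_width: 0.0392
grip_force: 25.0
```

Call:
{"api": "move_arm", "payload": {"series": "0 0 0 0 0 7;0 0 0 0 0 14;0 0 0 0 0 21;0 0 0 0 0 28;0 0 0 0 0 34;0 0 0 0 0 34;0 0 0 0 0 34"}}

```text
time: 17.15
position: [0.5424, -0.001, 0.1101]
tool_rot: [0.996, 0.087, -0.001, -0.0]
ft_force: [-0.4, 0.0, -0.8]
grip_width: 0.0393
grip_force: 25.0
```

Run:
```python
from h import *
tool([.5613,.0525,.014])
c=shot('wrist','w7'); find(c,'lane_left');find(c,'lane_right'); find(c,'bearing_a')
```

```text
t 17.15 pos [ 0.5424 -0.001   0.1101] x [ 0.985  0.174 -0.001] y [ 0.174 -0.985 -0.   ] z [-0.001  0.    -1.   ] f [-0.4  0.  -0.8] w 0.0393 gf 25.0
shift [ 28.  -49.3  96.1]
lane_left tip_of 0.57 [0.519 0.048 0.006] [225 219]
lane_right tip_of 0.67 [ 0.528 -0.057  0.009] [347 231]
bearing_a tip_of 0.95 [ 0.544 -0.003  0.113] [290 260]
```

View pics/w7.png

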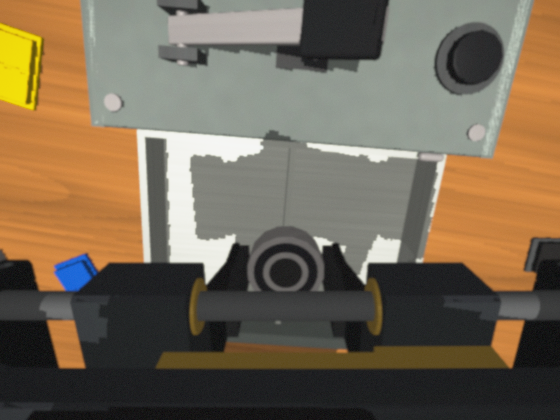

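Call:
{"api": "move_arm", "payload": {"series": "28 -49 0 0 0 5;28 -49 0 0 0 5;28 -49 30 0 0 5;28 -49 60 0 0 5;28 -49 85 0 0 5;28 -49 94 0 0 5;28 -49 99 0 0 5;28 -49 99 0 0 5"}}

```text
time: 18.02
position: [0.5619, 0.0519, 0.0111]
tool_rot: [0.999, 0.043, -0.001, -0.0]
ft_force: [0.3, -0.1, -0.6]
grip_width: 0.0389
grip_force: 25.0
```

Run:
```python
from h import *
tool([.5613,.0525,.01])
c=shot('wrist','w8'); find(c,'bearing_a')
```

```text
t 18.02 pos [0.5619 0.0519 0.0111] x [ 0.996  0.085 -0.001] y [ 0.085 -0.996 -0.   ] z [-0.001  0.    -1.   ] f [ 0.3 -0.1 -0.6] w 0.0389 gf 25.0
shift [-0.5 -0.6  1.1]
bearing_a tip_of 0.91 [0.563 0.05  0.012] [290 258]
```

Call:
{"api": "move_arm", "payload": {"series": "0 0 0 0 0 0;0 0 0 0 0 0;0 0 0 0 0 0;0 0 -30 0 0 0;0 0 -70 0 0 0;0 0 -110 0 0 0;0 0 -120 0 0 0", "jaw": 0.57}}

```text
time: 18.7
position: [0.5661, 0.0518, 0.1381]
tool_rot: [0.999, 0.043, 0.006, 0.001]
ft_force: [0.8, -0.2, 0.9]
grip_width: 0.0498
grip_force: 0.0
```

Call:
{"api": "move_arm", "payload": {"series": "-48 307 0 0 0 -7;-48 307 0 0 0 -14;-48 307 0 0 0 -21;-48 307 0 0 0 -28;-48 307 0 0 0 -35;-48 307 0 0 0 -42;-48 307 0 0 0 -49;-48 307 0 0 0 -56", "jaw": 0.7}}

```text
time: 19.37
position: [0.5399, -0.2601, 0.1321]
tool_rot: [0.87, 0.492, 0.0, 0.0]
ft_force: [0.7, -0.2, 0.9]
grip_width: 0.0607
grip_force: 0.0
```

Call:
{"api": "move_arm", "payload": {"series": "0 0 0 0 0 -7;0 0 0 0 0 -14;0 0 0 0 0 -21;0 0 0 0 0 -28;0 0 0 0 0 -35;0 0 0 0 0 -38;0 0 0 0 0 -38"}}

```text
time: 19.95
position: [0.5402, -0.2579, 0.1319]
tool_rot: [0.665, 0.747, 0.0, 0.0]
ft_force: [0.7, -0.3, -0.4]
grip_width: 0.061
grip_force: 0.0
```

```bash
cat >> h.py <<'E'
def rect(c,x,y,z=.007,thr=75,h=60):
    g=np.mgrid[-h:h,-h:h]/1000.
    m=proj(c,np.stack([x+g[0],y+g[1],np.full(g[0].shape,z)],-1)).reshape(2*h,2*h,2).astype(np.float32)
    w=cv2.remap(c['img'],m[...,0],m[...,1],cv2.INTER_LINEAR)
    k,l,st,ce=cv2.connectedComponentsWithStats((w.max(2)<thr).astype(np.uint8))
    for i in range(1,k):
        if st[i,4]<300: continue
        rr=cv2.minAreaRect(np.argwhere(l==i).astype(np.float32)); bx=cv2.boxPoints(rr); e=max((bx[1]-bx[0],bx[2]-bx[1]),key=np.linalg.norm)
        print('rect',round(x+(rr[0][0]-h)/1000,4),round(y+(rr[0][1]-h)/1000,4),'size',np.round(rr[1],0),'yaw',np.degrees(np.arctan2(e[1],e[0])).round(1)%180)
E
python3 - <<'E'
from h import *
c=shot('wrist','w9'); tool([.541,-.258,.0]); find(c,'pad_a'); rect(c,.541,-.258); find(c,'bearing_a')
E
```

```text
t 20.0 pos [ 0.5402 -0.2579  0.1319] x [-0.115  0.993 -0.   ] y [0.993 0.115 0.   ] z [ 0. -0. -1.] f [ 0.   0.4 -0.5] w 0.0611 gf 0.0
shift [-1.000e-01  7.000e-01  1.319e+02]
rect 0.5356 -0.2556 size [32. 53.] yaw 99.5
```

Call:
{"api": "move_arm", "payload": {"series": "0 -1 40 0 0 -2.5;0 -1 80 0 0 -2.5;0 -1 115 0 0 -2.5;0 -1 126 0 0 -2.5;0 -1 130 0 0 -2.5;0 -1 132 0 0 -2.5;0 -1 133 0 0 -2.5;0 -1 133 0 0 -2.5"}}

```text
time: 20.77
position: [0.5407, -0.259, 0.0005]
tool_rot: [0.648, 0.761, 0.0, 0.002]
ft_force: [1.0, -0.3, -0.0]
grip_width: 0.0608
grip_force: 0.0
```

Call:
{"api": "move_arm", "payload": {"series": "0 0 0.5 0 0 0;0 0 1 0 0 0;0 0 1 0 0 0"}}

```text
time: 21.02
position: [0.5398, -0.2584, -0.0013]
tool_rot: [0.648, 0.761, 0.0, 0.001]
ft_force: [0.0, -0.5, 0.3]
grip_width: 0.0607
grip_force: 0.0
```

Run:
```python
from h import *
c=shot('wrist','w10'); tool()
```

```text
t 21.07 pos [ 0.5397 -0.2583 -0.0016] x [-0.159  0.987 -0.001] y [0.987 0.159 0.001] z [ 0.001 -0.001 -1.   ] f [ 0.5  0.4 -0.4] w 0.0612 gf 0.0
```

View pics/w10.png

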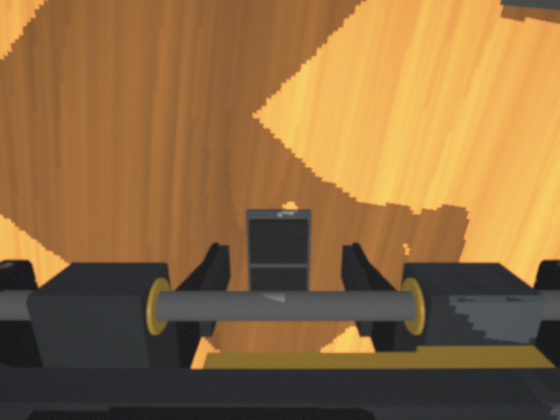

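Call:
{"api": "move_arm", "payload": {"series": "0 0 1 0 0 0;0 0 1 0 0 0"}}

```text
time: 21.23
position: [0.5396, -0.2582, -0.003]
tool_rot: [0.648, 0.761, 0.0, 0.0]
ft_force: [-0.1, -0.1, 1.9]
grip_width: 0.0609
grip_force: 0.9
```

Call:
{"api": "move_arm", "payload": {"series": "0 0 0 0 0 0;0 0 0 0 0 0;0 0 0 0 0 0;0 0 0 0 0 0;0 0 0 0 0 0;0 0 0 0 0 0;0 0 0 0 0 0;0 0 0 0 0 0", "jaw": 0.1, "newtons": 30}}

```text
time: 21.9
position: [0.5395, -0.2582, -0.003]
tool_rot: [0.648, 0.761, -0.0, 0.0]
ft_force: [-0.8, -0.1, 5.7]
grip_width: 0.0334
grip_force: 30.7
```

Call:
{"api": "move_arm", "payload": {"series": "0 0 -30 0 0 0;0 0 -70 0 0 0;0 0 -110 0 0 0;0 0 -110 0 0 0"}}

```text
time: 22.23
position: [0.5434, -0.2607, 0.1132]
tool_rot: [0.648, 0.761, 0.001, 0.007]
ft_force: [0.8, -1.1, -0.8]
grip_width: 0.0333
grip_force: 30.0
```

Run:
```python
from h import *
c=robot.camera('wrist'); tool([.5275+.0299,-.0558+.0026,.11]);find(c,'pad_a')
s=robot.camera('side'); [find(s,n) for n in('bearing_a','pad_a')]
```

```text
t 22.28 pos [ 0.542  -0.2598  0.1104] x [-0.159  0.987 -0.006] y [0.987 0.159 0.006] z [ 0.007 -0.005 -1.   ] f [ 0.2 -0.2 -1.2] w 0.033 gf 30.0
shift [201.5  48.1  -0.6]
pad_a tip_of 0.68 [ 0.542 -0.26   0.115] [283 260]
bearing_a tip_of 0.83 [0.44  0.264 0.001] [346 332]
bearing_a tip_of 0.54 [0.561 0.051 0.008] [287 254]
bearing_a tip_of 0.37 [0.532 0.284 0.001] [299 340]
pad_a tip_of 0.93 [ 0.433  0.171 -0.005] [345 298]
pad_a tip_of 0.86 [ 0.612  0.225 -0.   ] [259 314]
pad_a tip_of 0.85 [0.536 0.286 0.   ] [296 341]
pad_a tip_of 0.43 [ 0.541 -0.26   0.108] [297 155]
pad_a tip_of 0.33 [ 0.67  -0.364  0.002] [257 169]
```

Call:
{"api": "move_arm", "payload": {"series": "25 6 0 0 0 7;50 12 0 0 0 14;75 18 0 0 0 21;100 25 0 0 0 28;125 31 0 0 0 35;150 37 0 0 0 42;175 44 0 0 0 49;200 50 0 0 0 56"}}

```text
time: 23.15
position: [0.5555, -0.051, 0.1045]
tool_rot: [0.931, 0.365, -0.002, -0.001]
ft_force: [0.6, 0.3, -0.9]
grip_width: 0.0332
grip_force: 30.0
```

Call:
{"api": "move_arm", "payload": {"series": "0 0 0 0 0 7;0 0 0 0 0 14;0 0 0 0 0 21;0 0 0 0 0 28;0 0 0 0 0 35;0 0 0 0 0 38;0 0 0 0 0 38"}}

```text
time: 23.73
position: [0.5554, -0.0522, 0.1046]
tool_rot: [0.999, 0.045, -0.002, -0.001]
ft_force: [-0.0, 0.2, -1.8]
grip_width: 0.0332
grip_force: 30.0
```

Run:
```python
from h import *
tool([.5575,-.0532,.007])
x=R.from_quat(robot.get_obs()['tool_rot']).as_matrix()[:,0]; print('yaw',np.degrees(np.arctan2(x[1],x[0])))
```

```text
t 23.73 pos [ 0.5554 -0.0522  0.1046] x [ 0.996  0.089 -0.004] y [ 0.089 -0.996 -0.002] z [-0.004  0.001 -1.   ] f [-0.   0.2 -1.8] w 0.0332 gf 30.0
shift [ 2.4  1.3 97.6]
yaw 5.110747387024172
```

Call:
{"api": "move_arm", "payload": {"series": "2 1 40 0 0 0;2 1 75 0 0 0;2 1 90 0 0 0;2 1 96 0 0 0;2 1 97 0 0 0;2 1 97 0 0 0"}}

```text
time: 24.23
position: [0.5588, -0.0535, 0.0092]
tool_rot: [0.999, 0.045, -0.0, -0.0]
ft_force: [-1.1, -0.4, -1.4]
grip_width: 0.0331
grip_force: 30.0
```

Call:
{"api": "move_arm", "payload": {"series": "0 0 0 0 0 0;0 0 0 0 0 0;0 0 0 0 0 0;0 0 0 0 0 0;0 0 -30 0 0 0;0 0 -70 0 0 0;0 0 -110 0 0 0;0 0 -120 0 0 0", "jaw": 0.52}}

```text
time: 24.9
position: [0.5627, -0.0544, 0.1359]
tool_rot: [0.999, 0.045, 0.005, 0.002]
ft_force: [0.4, -0.4, 0.4]
grip_width: 0.0453
grip_force: 0.0
```

Call:
{"api": "move_arm", "payload": {"series": "6 -42 0 0 0 -7;6 -84 0 0 0 -14;6 -126 0 0 0 -21;6 -168 0 0 0 -28;6 -210 0 0 0 -35;6 -252 0 0 0 -42;6 -294 0 0 0 -49;6 -340 0 0 0 -56", "jaw": 0.7}}

```text
time: 25.57
position: [0.5343, 0.2806, 0.13]
tool_rot: [0.859, 0.511, 0.0, 0.0]
ft_force: [0.6, -0.5, 0.3]
grip_width: 0.061
grip_force: 0.0
```

Call:
{"api": "move_arm", "payload": {"series": "0 0 0 0 0 -7;0 0 0 0 0 -14;0 0 0 0 0 -21;0 0 0 0 0 -28;0 0 0 0 0 -35;0 0 0 0 0 -42;0 0 0 0 0 -49;0 0 0 0 0 -56"}}

```text
time: 26.23
position: [0.5348, 0.2786, 0.1298]
tool_rot: [0.519, 0.855, 0.0, 0.0]
ft_force: [0.0, -0.2, 0.3]
grip_width: 0.0609
grip_force: 0.0
```

```bash
cat >> h.py <<'E'
def yaw():
    o=robot.get_obs(); x=R.from_quat(o['tool_rot']).as_matrix()[:,0]; print('yaw',np.degrees(np.arctan2(x[1],x[0])).round(1),'q',np.round(o['q'],2))
E
python3 - <<'E'
from h import *
yaw()
c=shot('wrist','w11'); tool([.534,.286,-.002]); find(c,'pad_a'); rect(c,.534,.286,z=.008); 
s=robot.camera('scene'); find(s,'pad_a'); find(s,'bearing_a'); rect(s,.534,.286,z=.008)
E
```

```text
yaw 117.5 q [ 0.3   0.61  1.57  0.    0.96 -0.19]
t 26.28 pos [0.5347 0.2786 0.1298] x [-0.466  0.885 -0.   ] y [0.885 0.466 0.   ] z [ 0. -0. -1.] f [-0.3  0.2 -0.5] w 0.0611 gf 0.0
shift [  6.9   2.8 131.8]
pad_a tip_of 0.86 [0.616 0.225 0.003] [332 279]
pad_a tip_of 0.74 [ 0.531  0.288 -0.006] [287 184]
pad_a tip_of 0.6 [ 0.424  0.172 -0.001] [133 239]
rect 0.53 0.2891 size [31. 49.] yaw 123.3
pad_a tip_of 0.72 [ 0.427  0.174 -0.002] [296 186]
pad_a tip_of 0.6 [0.531 0.285 0.002] [343 192]
pad_a tip_of 0.58 [ 0.616  0.224 -0.001] [344 219]
bearing_a tip_of 0.61 [0.563 0.049 0.006] [287 230]
bearing_a tip_of 0.48 [0.47  0.376 0.   ] [354 170]
bearing_a tip_of 0.48 [0.436 0.265 0.004] [321 176]
rect 0.5325 0.272 size [ 92. 111.] yaw 0.0
```

Call:
{"api": "move_arm", "payload": {"series": "9 2 30 0 0 -6;9 2 70 0 0 -6;9 2 105 0 0 -6;9 2 122 0 0 -6;9 2 129 0 0 -6;9 2 132 0 0 -6;9 2 132 0 0 -6;9 2 132 0 0 -6"}}

```text
time: 27.15
position: [0.5336, 0.2879, -0.0014]
tool_rot: [0.476, 0.879, 0.001, 0.001]
ft_force: [0.9, 0.3, -0.4]
grip_width: 0.0607
grip_force: 0.0
```

Call:
{"api": "move_arm", "payload": {"series": "0 0 0.5 0 0 0;0 0 0.5 0 0 0;0 0 0.5 0 0 0;0 0 0.5 0 0 0;0 0 0.5 0 0 0;0 0 0.5 0 0 0;0 0 0.5 0 0 0;0 0 0.5 0 0 0", "jaw": 0.1}}

```text
time: 27.82
position: [0.5327, 0.2876, -0.0027]
tool_rot: [0.476, 0.879, 0.0, 0.0]
ft_force: [-0.2, 0.4, 1.2]
grip_width: 0.0329
grip_force: 30.0
```

Call:
{"api": "move_arm", "payload": {"series": "0 0 -30 0 0 0;0 0 -70 0 0 0;0 0 -110 0 0 0;0 0 -110 0 0 0"}}

```text
time: 28.15
position: [0.5377, 0.2895, 0.1144]
tool_rot: [0.476, 0.879, 0.005, 0.005]
ft_force: [0.5, 0.6, -1.1]
grip_width: 0.0331
grip_force: 30.0
```

Run:
```python
from h import *
yaw()
c=shot('wrist','w12'); tool([.4966,-.0585,.108]); find(c,'pad_a')
```

```text
yaw 123.2 q [ 0.31  0.63  1.57  0.    0.92 -0.27]
t 28.2 pos [0.5361 0.2888 0.1115] x [-0.547  0.837 -0.003] y [0.837 0.547 0.01 ] z [ 0.01   0.003 -1.   ] f [ 0.9  0.3 -1.4] w 0.0329 gf 30.0
shift [-269.1 -223.1    2. ]
pad_a tip_of 0.67 [0.536 0.29  0.113] [283 257]
pad_a tip_of 0.64 [ 0.426  0.175 -0.004] [114 236]
```

Call:
{"api": "move_arm", "payload": {"series": "-30 -25 0 0 0 7;-65 -53 0 0 0 14;-100 -82 0 0 0 21;-135 -110 0 0 0 28;-170 -140 0 0 0 35;-205 -168 0 0 0 42;-240 -196 0 0 0 49;-269 -220 0 0 0 56"}}

```text
time: 28.92
position: [0.4953, -0.0426, 0.1053]
tool_rot: [0.835, 0.551, -0.001, -0.002]
ft_force: [0.6, -0.2, -0.5]
grip_width: 0.0329
grip_force: 30.0
```

Call:
{"api": "move_arm", "payload": {"series": "0 0 0 0 0 7;0 0 0 0 0 14;0 0 0 0 0 21;0 0 0 0 0 28;0 0 0 0 0 35;0 0 0 0 0 42;0 0 0 0 0 49;0 0 0 0 0 56"}}

```text
time: 29.58
position: [0.4956, -0.0408, 0.1052]
tool_rot: [0.996, 0.094, -0.002, -0.001]
ft_force: [-0.5, -0.8, -0.9]
grip_width: 0.0327
grip_force: 30.0
```

Run:
```python
from h import *
yaw()
c=shot('wrist','w13'); tool([.4956,-.0585,.007]); find(c,'lane_right'); find(c,'pad_a')
```

```text
yaw 10.8 q [-0.31  0.54  1.85  0.    0.76  1.08]
t 29.63 pos [ 0.4958 -0.0408  0.1053] x [ 0.983  0.184 -0.004] y [ 0.184 -0.983 -0.002] z [-0.004  0.001 -1.   ] f [ 0.2  0.1 -0.4] w 0.033 gf 30.0
shift [-3.  17.6 98.2]
lane_right tip_of 0.85 [ 0.53  -0.057  0.011] [314 170]
lane_right tip_of 0.4 [0.516 0.051 0.008] [179 161]
pad_a tip_of 0.93 [ 0.5   -0.04   0.107] [287 252]
pad_a tip_of 0.81 [0.426 0.173 0.   ] [ 35 233]
pad_a tip_of 0.63 [ 0.56  -0.057  0.008] [322 132]
```

View pics/w13.png

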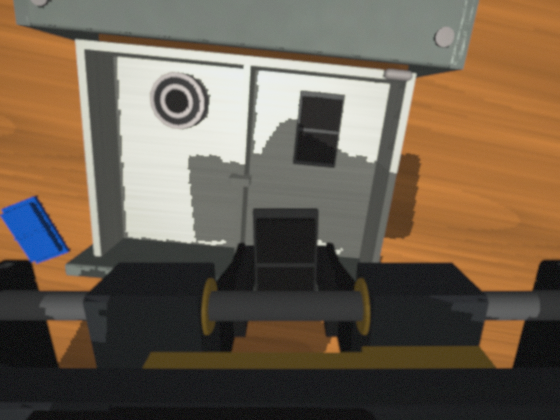

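Call:
{"api": "move_arm", "payload": {"series": "-6 17 0 0 0 6;-6 17 0 0 0 6;-6 17 40 0 0 6;-6 17 75 0 0 6;-6 17 90 0 0 6;-6 17 96 0 0 6;-6 17 98 0 0 6;-6 17 98 0 0 6"}}

```text
time: 30.4
position: [0.4948, -0.0589, 0.009]
tool_rot: [0.999, 0.046, -0.0, -0.0]
ft_force: [0.1, -0.6, -0.5]
grip_width: 0.0331
grip_force: 30.0
```

Call:
{"api": "move_arm", "payload": {"series": "0 0 0 0 0 0;0 0 0 0 0 0;0 0 0 0 0 0;0 0 0 0 0 0;0 0 -30 0 0 0;0 0 -70 0 0 0;0 0 -110 0 0 0;0 0 -120 0 0 0", "jaw": 0.52}}

```text
time: 31.07
position: [0.4979, -0.06, 0.1346]
tool_rot: [0.999, 0.045, 0.005, 0.002]
ft_force: [0.4, -0.1, -0.7]
grip_width: 0.0452
grip_force: 0.0
```

Run:
```python
from h import *
yaw()
c=shot('wrist','w14'); find(c,'pad_a')
for cam in('scene','side'):
    s=shot(cam,cam+'5'); find(s,'pad_a'); find(s,'bearing_a')
tool([.439,.265,.13])
```

```text
yaw 5.2 q [-0.34  0.49  1.83  0.    0.81  1.14]
pad_a tip_of 0.81 [ 0.562 -0.056  0.009] [288 126]
pad_a tip_of 0.6 [0.425 0.172 0.001] [ 45 246]
pad_a tip_of 0.72 [0.429 0.178 0.   ] [297 186]
pad_a tip_of 0.71 [ 0.499 -0.062  0.007] [243 231]
pad_a tip_of 0.65 [ 0.566 -0.056  0.009] [256 246]
pad_a tip_of 0.47 [ 0.615  0.224 -0.003] [344 219]
bearing_a tip_of 0.66 [ 0.468  0.376 -0.002] [353 170]
bearing_a tip_of 0.59 [0.44  0.261 0.002] [320 178]
bearing_a tip_of 0.48 [0.563 0.05  0.007] [287 230]
pad_a tip_of 0.77 [ 0.429  0.176 -0.007] [347 301]
pad_a tip_of 0.69 [ 0.564 -0.059  0.004] [287 227]
pad_a tip_of 0.56 [0.611 0.223 0.002] [260 313]
bearing_a tip_of 0.82 [ 0.468  0.377 -0.   ] [335 386]
bearing_a tip_of 0.55 [ 0.441  0.262 -0.   ] [345 332]
bearing_a tip_of 0.55 [0.559 0.05  0.007] [288 255]
t 31.47 pos [ 0.4937 -0.0588  0.1277] x [ 0.996  0.09  -0.003] y [ 0.09  -0.996 -0.001] z [-0.003  0.001 -1.   ] f [-0.  -0.1  0.1] w 0.0451 gf 0.0
shift [ -25.4 -327.4   -1.8]
```

Call:
{"api": "move_arm", "payload": {"series": "-25 -327 0 0 0 0;-25 -327 0 0 0 0;-25 -327 0 0 0 0;-25 -327 0 0 0 0;-25 -327 0 0 0 0;-25 -327 0 0 0 0;-25 -327 0 0 0 0;-25 -327 0 0 0 0", "jaw": 0.7}}

```text
time: 32.13
position: [0.4389, 0.2665, 0.1279]
tool_rot: [0.999, 0.045, -0.001, 0.0]
ft_force: [0.5, -0.4, 0.2]
grip_width: 0.0608
grip_force: 0.0
```

Call:
{"api": "move_arm", "payload": {"series": "0 0 20 0 0 0;0 0 40 0 0 0;0 0 40 0 0 0;0 0 40 0 0 0"}}

```text
time: 32.47
position: [0.439, 0.2639, 0.0875]
tool_rot: [0.999, 0.045, -0.002, 0.001]
ft_force: [0.2, -0.5, 1.0]
grip_width: 0.0611
grip_force: 0.0
```

Run:
```python
from h import *
yaw()
c=shot('wrist','w15'); find(c,'bearing_a'); tool([.439,.263,.0]); print(proj(c,[.439,.263,.016]).round())
```

```text
yaw 5.2 q [ 0.32  0.59  1.82 -0.    0.74  1.8 ]
bearing_a tip_of 0.91 [ 0.437  0.267 -0.002] [282 210]
bearing_a tip_of 0.68 [0.47  0.375 0.   ] [145 158]
t 32.57 pos [0.4408 0.264  0.0892] x [ 0.996  0.089 -0.   ] y [ 0.089 -0.996  0.   ] z [-0. -0. -1.] f [ 0.5 -0.1  0. ] w 0.0606 gf 0.0
shift [-1.8  0.8 89.2]
[[287. 216.]]
```

Call:
{"api": "move_arm", "payload": {"series": "-2 -1 40 0 0 0;-2 -1 70 0 0 0;-2 -1 83 0 0 0;-2 -1 88 0 0 0;-2 -1 88 0 0 0;-2 -1 88 0 0 0"}}

```text
time: 33.07
position: [0.4395, 0.2651, 0.002]
tool_rot: [0.999, 0.045, 0.001, -0.0]
ft_force: [0.5, -0.5, 0.1]
grip_width: 0.061
grip_force: 0.0
```

Call:
{"api": "move_arm", "payload": {"series": "0 0 0 0 0 0;0 0 0 0 0 0;0 0 0 0 0 0;0 0 0 0 0 0;0 0 0 0 0 0;0 0 0 0 0 0;0 0 0 0 0 0;0 0 0 0 0 0", "jaw": 0.2}}

```text
time: 33.73
position: [0.4389, 0.2653, 0.0018]
tool_rot: [0.999, 0.045, 0.001, -0.0]
ft_force: [0.1, -0.5, 5.5]
grip_width: 0.0391
grip_force: 30.0
```

Call:
{"api": "move_arm", "payload": {"series": "0 0 -30 0 0 0;0 0 -70 0 0 0;0 0 -110 0 0 0;0 0 -110 0 0 0"}}

```text
time: 34.07
position: [0.4426, 0.2668, 0.1172]
tool_rot: [0.999, 0.045, 0.006, -0.002]
ft_force: [1.0, -0.2, -0.5]
grip_width: 0.039
grip_force: 30.0
```

Run:
```python
from h import *
c=robot.camera('wrist'); find(c,'bearing_a'); tool([.518,.0465,.111])
```

```text
bearing_a tip_of 0.85 [0.437 0.268 0.117] [283 267]
bearing_a tip_of 0.36 [0.517 0.051 0.006] [553 140]
t 34.17 pos [0.4394 0.2655 0.1127] x [0.996 0.09  0.004] y [ 0.09  -0.996 -0.001] z [ 0.004  0.001 -1.   ] f [-0.3 -0.5 -0.8] w 0.0389 gf 30.0
shift [ 58.6 225.2   1.7]
```

Call:
{"api": "move_arm", "payload": {"series": "58 225 0 0 0 0;58 225 0 0 0 0;58 225 0 0 0 0;58 225 0 0 0 0;58 225 0 0 0 0;58 225 0 0 0 0;58 225 0 0 0 0;58 225 0 0 0 0"}}

```text
time: 34.83
position: [0.5154, 0.0451, 0.1093]
tool_rot: [0.999, 0.043, -0.002, -0.0]
ft_force: [0.0, -0.1, -1.3]
grip_width: 0.0389
grip_force: 30.0
```

Run:
```python
from h import *
c=robot.camera('wrist'); find(c,'bearing_a'); find(c,'lane_left'); tool([.518,.0475,.012]); yaw()
```

```text
bearing_a tip_of 0.69 [0.563 0.052 0.012] [283 148]
bearing_a tip_of 0.56 [0.515 0.047 0.107] [282 258]
lane_left tip_of 0.8 [0.519 0.048 0.005] [282 199]
t 34.98 pos [0.5146 0.0475 0.11  ] x [ 0.996  0.091 -0.004] y [ 0.091 -0.996 -0.001] z [-0.004  0.001 -1.   ] f [-0.5  1.  -0.6] w 0.0389 gf 30.0
shift [ 3.8  0.4 98. ]
yaw 5.2 q [-0.12  0.55  1.8   0.    0.8   1.35]
```

Call:
{"api": "move_arm", "payload": {"series": "2 0 40 0 0 0;2 0 75 0 0 0;2 0 90 0 0 0;2 0 96 0 0 0;2 0 98 0 0 0;2 0 98 0 0 0"}}

```text
time: 35.48
position: [0.5182, 0.0474, 0.0132]
tool_rot: [0.999, 0.046, -0.0, -0.0]
ft_force: [-0.1, -0.6, -0.4]
grip_width: 0.0389
grip_force: 30.0
```

Call:
{"api": "move_arm", "payload": {"series": "0 0 0 0 0 0;0 0 0 0 0 0;0 0 0 0 0 0;0 0 0 0 0 0;0 0 -30 0 0 0;0 0 -70 0 0 0;0 0 -110 0 0 0;0 0 -120 0 0 0", "jaw": 0.57}}

```text
time: 36.15
position: [0.5219, 0.0461, 0.1388]
tool_rot: [0.999, 0.045, 0.005, 0.001]
ft_force: [-0.2, -0.2, 0.5]
grip_width: 0.0497
grip_force: 0.0
```

Call:
{"api": "move_arm", "payload": {"series": "-19 -330 0 0 0 0;-19 -330 0 0 0 0;-19 -330 0 0 0 0;-19 -330 0 0 0 0;-19 -330 0 0 0 0;-19 -330 0 0 0 0;-19 -330 0 0 0 0;-19 -330 0 0 0 0", "jaw": 0.7}}

```text
time: 36.82
position: [0.4689, 0.3756, 0.1334]
tool_rot: [0.999, 0.045, 0.0, -0.0]
ft_force: [1.3, -0.2, -0.3]
grip_width: 0.0607
grip_force: 0.0
```

Call:
{"api": "move_arm", "payload": {"series": "0 0 20 0 0 0;0 0 40 0 0 0;0 0 40 0 0 0;0 0 40 0 0 0"}}

```text
time: 37.15
position: [0.4687, 0.3729, 0.0923]
tool_rot: [0.999, 0.045, -0.001, 0.001]
ft_force: [-1.0, -0.6, -0.0]
grip_width: 0.061
grip_force: 0.0
```

Run:
```python
from h import *
yaw()
c=shot('wrist','w16'); find(c,'bearing_a'); tool([.469,.376,.001]); print(proj(c,[.469,.376,.016]).round())
s=robot.camera('side'); find(s,'bearing_a')
```

```text
yaw 5.2 q [ 0.49  0.66  1.6  -0.    0.88  1.97]
bearing_a tip_of 0.74 [ 0.47   0.379 -0.   ] [278 205]
t 37.25 pos [0.4705 0.3732 0.094 ] x [0.996 0.089 0.001] y [ 0.089 -0.996 -0.   ] z [ 0.001  0.001 -1.   ] f [ 0.  -0.1 -0.2] w 0.0608 gf 0.0
shift [-1.3 -2.9 93. ]
[[282. 213.]]
bearing_a tip_of 0.68 [0.519 0.048 0.005] [305 255]
bearing_a tip_of 0.56 [0.471 0.377 0.001] [333 385]
bearing_a tip_of 0.51 [0.559 0.052 0.006] [288 255]
```

Call:
{"api": "move_arm", "payload": {"series": "-1 -4 40 0 0 0;-1 -4 70 0 0 0;-1 -4 86 0 0 0;-1 -4 92 0 0 0;-1 -4 92 0 0 0;-1 -4 92 0 0 0"}}

```text
time: 37.85
position: [0.4695, 0.3775, 0.0022]
tool_rot: [0.999, 0.045, 0.001, -0.0]
ft_force: [0.2, 0.6, 0.5]
grip_width: 0.0607
grip_force: 0.0
```

Call:
{"api": "move_arm", "payload": {"series": "0 0 0 0 0 0;0 0 0 0 0 0;0 0 0 0 0 0;0 0 0 0 0 0;0 0 0 0 0 0;0 0 0 0 0 0;0 0 0 0 0 0;0 0 0 0 0 0", "jaw": 0.2}}

```text
time: 38.52
position: [0.4689, 0.3775, 0.002]
tool_rot: [0.999, 0.045, 0.001, -0.0]
ft_force: [-1.5, -1.0, 6.3]
grip_width: 0.0392
grip_force: 30.0
```

Call:
{"api": "move_arm", "payload": {"series": "0 0 -30 0 0 0;0 0 -70 0 0 0;0 0 -110 0 0 0;0 0 -110 0 0 0"}}

```text
time: 38.85
position: [0.473, 0.38, 0.1183]
tool_rot: [0.999, 0.045, 0.007, -0.003]
ft_force: [1.9, 1.0, -0.6]
grip_width: 0.0387
grip_force: 30.0
```

Run:
```python
from h import *
c=robot.camera('wrist'); find(c,'bearing_a'); tool([.474,.045,.111])
```

```text
bearing_a tip_of 0.65 [0.474 0.381 0.117] [285 256]
t 38.95 pos [0.4694 0.3778 0.1128] x [0.996 0.09  0.004] y [ 0.09  -0.996 -0.002] z [ 0.003  0.002 -1.   ] f [-0.4  0.  -2.7] w 0.0393 gf 30.0
shift [-25.3 331.9   1.2]
```

Call:
{"api": "move_arm", "payload": {"series": "-24 327 0 0 0 0;-24 327 0 0 0 0;-24 327 0 0 0 0;-24 327 0 0 0 0;-24 327 0 0 0 0;-24 327 0 0 0 0;-24 327 0 0 0 0;-24 327 0 0 0 0"}}

```text
time: 39.62
position: [0.4718, 0.0474, 0.1093]
tool_rot: [0.999, 0.045, -0.002, -0.0]
ft_force: [1.1, 0.2, -1.2]
grip_width: 0.0394
grip_force: 30.0
```

Call:
{"api": "move_arm", "payload": {"series": "0 0 0 0 0 0;0 0 0 0 0 0"}}

```text
time: 39.78
position: [0.4727, 0.0476, 0.1096]
tool_rot: [0.999, 0.042, -0.002, -0.0]
ft_force: [-1.3, -0.6, -1.7]
grip_width: 0.0391
grip_force: 30.0
```

Run:
```python
from h import *
c=robot.camera('wrist'); find(c,'bearing_a'); find(c,'lane_left');find(c,'drawer_front'); tool([.4745,.05,.012]); yaw()
```

```text
bearing_a tip_of 0.81 [0.476 0.047 0.107] [288 251]
bearing_a tip_of 0.78 [0.564 0.05  0.01 ] [293  90]
bearing_a tip_of 0.77 [0.515 0.047 0.009] [291 154]
lane_left tip_of 0.24 [ 0.44  -0.012  0.059] [362 274]
drawer_front tip_of 0.8 [ 0.44 -0.01  0.06] [361 274]
t 39.98 pos [0.4731 0.0508 0.1104] x [ 0.996  0.092 -0.002] y [ 0.092 -0.996 -0.001] z [-0.002  0.    -1.   ] f [-0.1 -0.3  0.2] w 0.0388 gf 30.0
shift [ 1.6  1.  98.4]
yaw 5.3 q [-0.13  0.51  1.9   0.    0.73  1.35]
```

Call:
{"api": "move_arm", "payload": {"series": "0 -2 40 0 0 0;0 -2 75 0 0 0;0 -2 90 0 0 0;0 -2 96 0 0 0;0 -2 98 0 0 0;0 -2 98 0 0 0"}}

```text
time: 40.48
position: [0.4739, 0.0523, 0.0131]
tool_rot: [0.999, 0.046, -0.0, -0.0]
ft_force: [-0.3, 0.3, -0.6]
grip_width: 0.039
grip_force: 30.0
```

Call:
{"api": "move_arm", "payload": {"series": "0 0 0 0 0 0;0 0 0 0 0 0;0 0 0 0 0 0;0 0 0 0 0 0;0 0 -30 0 0 0;0 0 -70 0 0 0;0 0 -110 0 0 0;0 0 -120 0 0 0", "jaw": 0.57}}

```text
time: 41.15
position: [0.4769, 0.0511, 0.1384]
tool_rot: [0.999, 0.045, 0.005, 0.001]
ft_force: [1.0, -0.3, -0.2]
grip_width: 0.0497
grip_force: 0.0
```

Run:
```python
from h import *
tool()
for cam in('scene','side'):
    s=shot(cam,cam+'6'); [find(s,n) for n in('pad_a','bearing_a','drawer_front')]
```

```text
t 41.15 pos [0.4769 0.0511 0.1384] x [0.996 0.09  0.01 ] y [ 0.09  -0.996  0.002] z [ 0.01  -0.001 -1.   ] f [ 1.  -0.3 -0.2] w 0.0497 gf 0.0
pad_a tip_of 0.76 [ 0.5   -0.062  0.009] [243 230]
pad_a tip_of 0.64 [ 0.428  0.175 -0.001] [296 186]
pad_a tip_of 0.53 [ 0.617  0.226 -0.001] [345 219]
pad_a tip_of 0.49 [ 0.566 -0.052  0.01 ] [257 245]
bearing_a tip_of 0.61 [0.561 0.05  0.007] [287 229]
bearing_a tip_of 0.48 [0.518 0.044 0.008] [277 220]
bearing_a tip_of 0.45 [0.472 0.051 0.007] [271 209]
drawer_front tip_of 0.61 [ 0.441 -0.011  0.059] [247 200]
pad_a tip_of 0.86 [ 0.611  0.224 -0.002] [260 314]
pad_a tip_of 0.6 [ 0.502 -0.06   0.008] [311 226]
pad_a tip_of 0.47 [ 0.565 -0.056  0.006] [287 227]
bearing_a tip_of 0.64 [0.473 0.053 0.007] [324 256]
bearing_a tip_of 0.59 [0.558 0.05  0.008] [288 254]
drawer_front tip_of 0.57 [ 0.439 -0.01   0.059] [338 223]
drawer_front tip_of 0.37 [ 0.501 -0.062  0.006] [311 227]
```

Call:
{"api": "move_arm", "payload": {"series": "-35 30 0 0 0 0;-74 60 0 0 0 0;-74 60 0 0 0 0;-74 60 40 0 0 0;-74 60 80 0 0 0;-74 60 98 0 0 0;-74 60 98 0 0 0;-74 60 98 0 0 0", "jaw": 0}}

```text
time: 42.22
position: [0.4042, -0.0146, 0.0339]
tool_rot: [0.999, 0.045, -0.002, -0.001]
ft_force: [-0.0, -0.3, -0.0]
grip_width: 0.0053
grip_force: 0.0
```

Run:
```python
from h import *
tool([.59,.003,.03]); yaw(); c=robot.camera('side'); find(c,'drawer_front')
```

```text
t 42.22 pos [ 0.4042 -0.0146  0.0339] x [ 0.996  0.09  -0.004] y [ 0.09  -0.996 -0.002] z [-0.005  0.001 -1.   ] f [-0.  -0.3 -0. ] w 0.0053 gf 0.0
shift [186.6  -0.9   3.1]
yaw 5.1 q [-0.31  0.63  2.12  0.    0.39  1.17]
drawer_front tip_of 0.57 [ 0.438 -0.011  0.06 ] [339 222]
```

Now push, slowly at contact, about 155 mm in all.

Call:
{"api": "move_arm", "payload": {"series": "8 0 0 0 0 0;16 0 0 0 0 0;24 0 0 0 0 0;34 0 0 0 0 0;44 0 0 0 0 0;56 0 0 0 0 0;68 0 0 0 0 0;80 0 0 0 0 0"}}

```text
time: 42.98
position: [0.4834, -0.007, 0.0357]
tool_rot: [0.999, 0.046, -0.003, -0.001]
ft_force: [-6.7, -1.5, 3.6]
grip_width: 0.0005
grip_force: 3.0
```

Call:
{"api": "move_arm", "payload": {"series": "12 0 0 0 0 0;24 0 0 0 0 0;36 0 0 0 0 0;48 0 0 0 0 0;58 0 0 0 0 0;68 0 0 0 0 0;76 0 0 0 0 0;82 0 0 0 0 0"}}

```text
time: 43.65
position: [0.5641, 0.0006, 0.0356]
tool_rot: [0.999, 0.046, -0.004, -0.001]
ft_force: [-8.1, -1.2, 6.5]
grip_width: 0.0002
grip_force: 4.1
```

Run:
```python
from h import *
tool([.59,.003,.03]); c=robot.camera('side'); find(c,'drawer_front'); c=robot.camera('wrist'); find(c,'drawer_front'); find(c,'bearing_a'); find(c,'pad_a')
```

```text
t 43.65 pos [0.5641 0.0006 0.0356] x [ 0.996  0.091 -0.008] y [ 0.091 -0.996 -0.002] z [-0.008  0.001 -1.   ] f [-8.1 -1.2  6.5] w 0.0002 gf 4.1
shift [26.1  0.   5.4]
drawer_front tip_of 0.86 [0.572 0.002 0.06 ] [283 225]
drawer_front tip_of 0.67 [0.576 0.001 0.059] [288 261]
pad_a tip_of 0.37 [ 0.428  0.174 -0.001] [ 48 378]
```

Call:
{"api": "move_arm", "payload": {"series": "3 0 0 0 0 0;6 0 0 0 0 0;9 0 0 0 0 0;11 0 0 0 0 0;13 0 0 0 0 0;15 0 0 0 0 0;15 0 0 0 0 0;15 0 0 0 0 0"}}

```text
time: 44.62
position: [0.5804, 0.0018, 0.0351]
tool_rot: [0.999, 0.045, -0.001, -0.001]
ft_force: [-5.7, 2.3, 2.8]
grip_width: 0.0004
grip_force: 2.3
```

Call:
{"api": "move_arm", "payload": {"series": "1 0 0 0 0 0;2 0 0 0 0 0;2 0 0 0 0 0"}}

```text
time: 44.87
position: [0.5817, 0.0019, 0.0351]
tool_rot: [0.999, 0.045, -0.002, -0.001]
ft_force: [-5.5, 1.3, 3.1]
grip_width: 0.0003
grip_force: 2.9
```

Call:
{"api": "move_arm", "payload": {"series": "1 0 0 0 0 0;2 0 0 0 0 0;2 0 0 0 0 0"}}

```text
time: 45.12
position: [0.5817, 0.0019, 0.0351]
tool_rot: [0.999, 0.045, -0.004, -0.001]
ft_force: [-10.5, 0.3, 6.6]
grip_width: 0.0003
grip_force: 4.6
```

Call:
{"api": "move_arm", "payload": {"series": "1 0 0 0 0 0;2 0 0 0 0 0;3 0 0 0 0 0;3 0 0 0 0 0"}}

```text
time: 45.45
position: [0.5817, 0.0019, 0.0351]
tool_rot: [0.999, 0.046, -0.007, -0.001]
ft_force: [-14.3, -2.0, 9.8]
grip_width: 0.0004
grip_force: 7.2
```

Call:
{"api": "move_arm", "payload": {"series": "-10 0 0 0 0 0;-20 0 0 0 0 0;-30 0 0 0 0 0;-50 0 0 0 0 0;-60 0 0 0 0 0;-60 0 0 0 0 0;-60 0 0 0 0 0;-60 0 0 0 0 0"}}

```text
time: 46.12
position: [0.5317, -0.0043, 0.0356]
tool_rot: [0.999, 0.045, 0.002, 0.001]
ft_force: [0.6, -0.1, -0.6]
grip_width: 0.0005
grip_force: 0.0
```

Run:
```python
from h import *
tool(); c=shot('side','side8'); find(c,'drawer_front'); c=robot.camera('scene'); find(c,'drawer_front');c=shot('wrist','w20'); find(c,'drawer_front'); find(c,'lever_pad')
```

```text
t 46.12 pos [ 0.5317 -0.0043  0.0356] x [0.996 0.09  0.004] y [ 0.09  -0.996  0.001] z [ 0.005 -0.001 -1.   ] f [ 0.6 -0.1 -0.6] w 0.0005 gf 0.0
drawer_front tip_of 0.61 [0.586 0.003 0.062] [277 224]
drawer_front tip_of 0.75 [0.589 0.005 0.058] [279 232]
drawer_front tip_of 0.6 [0.588 0.004 0.058] [279 161]
```

Call:
{"api": "move_arm", "payload": {"series": "0 0 -40 0 0 0;0 0 -80 0 0 0;0 0 -120 0 0 0;0 0 -150 0 0 0;40 5 -150 0 0 0;80 10 -150 0 0 0;120 15 -150 0 0 0;128 16 -150 0 0 0"}}

```text
time: 47.13
position: [0.6648, -0.0091, 0.1861]
tool_rot: [0.999, 0.045, 0.005, 0.001]
ft_force: [1.6, -0.8, -0.1]
grip_width: 0.0006
grip_force: 0.0
```

Call:
{"api": "move_arm", "payload": {"series": "0 0 0 0 0 0;0 0 0 0 0 0"}}

```text
time: 47.3
position: [0.6567, -0.008, 0.1841]
tool_rot: [0.999, 0.045, -0.001, -0.0]
ft_force: [-1.1, -0.9, -1.1]
grip_width: -0.0001
grip_force: 0.0
```

Run:
```python
from h import *
c=shot('wrist','w21'); find(c,'lever_pad'); find(c,'drawer_front'); tool([.661,-.0085,.135]); s=robot.camera('scene'); find(s,'drawer_front')
```

```text
lever_pad tip_of 0.68 [0.656 0.001 0.132] [273 224]
drawer_front tip_of 0.81 [0.587 0.005 0.06 ] [266 264]
t 47.45 pos [ 0.6558 -0.0079  0.1847] x [ 0.996  0.09  -0.003] y [ 0.09  -0.996 -0.001] z [-0.003  0.    -1.   ] f [ 0.1 -0.1  0.3] w 0.0005 gf 0.0
shift [ 5.3  1.1 49.7]
drawer_front tip_of 0.56 [0.59  0.003 0.059] [278 232]
```

Call:
{"api": "move_arm", "payload": {"series": "3 1 25 0 0 0;3 1 45 0 0 0;3 1 60 0 0 0;3 1 70 0 0 0;3 1 80 0 0 0;3 1 88 0 0 0;3 1 92 0 0 0;3 1 92 0 0 0"}}

```text
time: 48.22
position: [0.6611, -0.0093, 0.0929]
tool_rot: [0.999, 0.045, 0.0, 0.0]
ft_force: [-0.1, -1.7, 3.6]
grip_width: 0.0006
grip_force: 1.2
```

Call:
{"api": "move_arm", "payload": {"series": "0 0 2 0 0 0;0 0 4 0 0 0;0 0 6 0 0 0;0 0 6 0 0 0"}}

```text
time: 48.55
position: [0.6614, -0.0092, 0.0873]
tool_rot: [0.999, 0.045, 0.001, 0.0]
ft_force: [0.4, -1.7, 2.3]
grip_width: 0.0007
grip_force: 1.4
```

Call:
{"api": "move_arm", "payload": {"series": "0 0 1 0 0 0;0 0 2 0 0 0;0 0 2 0 0 0"}}

```text
time: 48.8
position: [0.6614, -0.0092, 0.0853]
tool_rot: [0.999, 0.045, 0.0, 0.0]
ft_force: [0.2, -2.3, 3.0]
grip_width: 0.0003
grip_force: 1.8
```

Run:
```python
from h import *
tool(); s=robot.camera('side'); find(s,'lever_pad'); find(s,'drawer_front')
```

```text
t 48.8 pos [ 0.6614 -0.0092  0.0853] x [0.996 0.09  0.001] y [ 0.09  -0.996  0.   ] z [ 0.001 -0.    -1.   ] f [ 0.2 -2.3  3. ] w 0.0003 gf 1.8
lever_pad tip_of 0.7 [ 0.656 -0.018  0.088] [249 209]
drawer_front tip_of 0.87 [0.589 0.002 0.061] [276 224]
drawer_front tip_of 0.47 [0.702 0.014 0.   ] [230 245]
```

Push a little further, until the stop gives a clear force.

Call:
{"api": "move_arm", "payload": {"series": "0 0 1 0 0 0;0 0 2 0 0 0;0 0 2 0 0 0"}}

```text
time: 49.2
position: [0.6613, -0.009, 0.0831]
tool_rot: [0.999, 0.045, 0.0, 0.0]
ft_force: [0.4, -3.3, 3.5]
grip_width: 0.0002
grip_force: 1.9
```

Call:
{"api": "move_arm", "payload": {"series": "0 0 1 0 0 0;0 0 2 0 0 0;0 0 2 0 0 0"}}

```text
time: 49.45
position: [0.6614, -0.0091, 0.0824]
tool_rot: [0.999, 0.045, 0.0, 0.0]
ft_force: [-0.9, -1.4, 9.5]
grip_width: 0.0004
grip_force: 4.5
```

Call:
{"api": "move_arm", "payload": {"series": "0 0 1 0 0 0;0 0 2 0 0 0;0 0 2 0 0 0"}}

```text
time: 49.7
position: [0.6615, -0.0091, 0.0819]
tool_rot: [0.999, 0.045, 0.001, 0.0]
ft_force: [-2.3, -2.9, 15.4]
grip_width: 0.0007
grip_force: 7.9
```

The lever has reached its stop. I'll withdraw and check.

Call:
{"api": "move_arm", "payload": {"series": "0 0 -20 0 0 0;0 0 -60 0 0 0;0 0 -100 0 0 0;0 0 -140 0 0 0;0 0 -140 0 0 0;0 0 -140 0 0 0;0 0 -140 0 0 0;0 0 -140 0 0 0"}}

```text
time: 50.37
position: [0.659, -0.0081, 0.2166]
tool_rot: [0.999, 0.045, -0.003, -0.001]
ft_force: [0.3, -0.7, -0.4]
grip_width: 0.0004
grip_force: 0.0
```

Run:
```python
from h import *
tool()
w=shot('wrist','w22'); s=shot('side','side9'); c=shot('scene','scene9')
for k in (w,s,c):
    for n in ('lever_pad','drawer_front','piston','oil_filter','sprocket','pad_a','bearing_a'): find(k,n)
a=cv2.resize(s['img'],(400,300)); b=cv2.resize(w['img'],(400,300)); d=cv2.resize(c['img'][120:330,90:420],(400,255))
m=np.zeros((560,800,3),np.uint8); m[:300,:400]=a; m[:300,400:]=b; m[300:555,:400]=d
cv2.imwrite('pics/fin.png',m[:,:,::-1])
```

```text
t 50.37 pos [ 0.659  -0.0081  0.2166] x [ 0.996  0.09  -0.005] y [ 0.09  -0.996 -0.002] z [-0.006  0.002 -1.   ] f [ 0.3 -0.7 -0.4] w 0.0004 gf 0.0
lever_pad tip_of 0.89 [ 0.658 -0.011  0.089] [289 197]
drawer_front tip_of 0.83 [0.591 0.004 0.059] [269 248]
piston tip_of 0.77 [ 0.631  0.33  -0.002] [  2 173]
pad_a tip_of 0.79 [ 0.429  0.174 -0.005] [141 324]
pad_a tip_of 0.68 [ 0.612  0.225 -0.001] [ 90 195]
lever_pad tip_of 0.61 [ 0.656 -0.016  0.09 ] [248 209]
drawer_front tip_of 0.65 [0.588 0.003 0.057] [276 225]
piston tip_of 0.63 [0.636 0.327 0.001] [241 357]
piston tip_of 0.24 [ 0.434 -0.378  0.002] [330 168]
oil_filter tip_of 0.93 [ 0.438 -0.376 -0.001] [329 169]
oil_filter tip_of 0.2 [0.589 0.005 0.058] [276 225]
sprocket tip_of 0.65 [ 0.669 -0.366 -0.001] [257 169]
pad_a tip_of 0.89 [ 0.614  0.221 -0.   ] [258 313]
pad_a tip_of 0.55 [ 0.43   0.173 -0.003] [347 298]
lever_pad tip_of 0.52 [ 0.66  -0.016  0.095] [287 246]
drawer_front tip_of 0.72 [0.588 0.004 0.06 ] [278 231]
piston tip_of 0.91 [0.632 0.33  0.005] [375 207]
oil_filter tip_of 0.97 [ 0.438 -0.382  0.002] [132 265]
sprocket tip_of 0.68 [ 0.667 -0.365 -0.001] [171 330]
pad_a tip_of 0.74 [ 0.615  0.228 -0.005] [345 219]
```

View pics/fin.png

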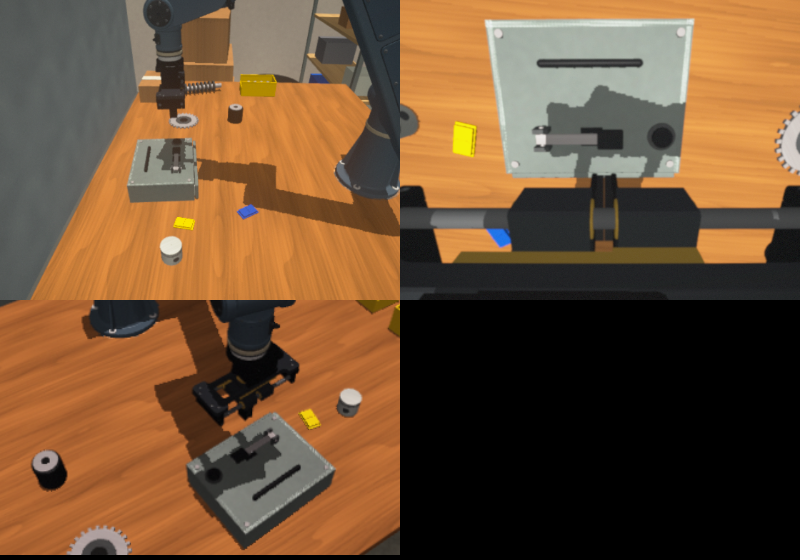

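The lever pad is down at about z 0.09 (wrist view near (605,138)). The drawer is shut, with its front at x 0.589, and the oil filter, piston and sprocket haven't moved. I'm handing in.

```bash
python3 -c "
from rig import robot
print(robot.hand_in())"
```

```text
the job is handed in; nothing more can be done
None
```

The job is done and handed in: three bearings are in the left lane and two brake pads in the right, the drawer is latched shut, the lock lever is held down, and the oil filter, piston and sprocket are where they were.

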